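# Clear the finishing machine's catch tray

### The arm

A 7-joint arm with a two-finger parallel gripper is mounted at the origin on a cart in front of the work surface, level with it; the furniture and walls round the work are solid. World frame = base frame: x ahead of the robot, y to its left, z up, the work surface at z = 0. Lengths are in m, angles in degrees, forces in N, time in s.
With the tool pointing down it reaches from about 0.35 to 0.775 m from the base axis. Payload 3.1 kg.
Tool frame: the origin (TCP) lies between the finger pads; the fingertips stand 17 mm ahead of it and the grasp point (between the pads) lies 2 mm behind it; x points along the fingers, y is the direction in which the jaws open and shut, and the axes are right-handed (so a half turn about x gives the same grasp; the last joint's range is limited). The gripper opens to 85 mm and grips with 20 to 120 N. Pads are 22 mm wide; open, the fingers measure 114 mm over their backs; the gripper's body (76 mm by 85 mm) begins 54 mm behind the grasp point. The pads swing forward as they close: fully open they stand 13 mm farther back than shut.
Start: joints at [71.923, 17.813, 0.802, 86.603, -0.252, 75.585, -1.558], TCP at [0.149, -0.53, 0.248] pointing down, gripper open.
Joint ranges: [-154.91, 154.91], [-16.99, 109.72], [-72.82, 74.43], [7.12, 147.25], [-82.49, 262.49], [11.32, 116.49], [-174.64, 174.64]. Speed limits (degrees/s): [159.86, 159.86, 180, 180, 180, 180, 180].

### API

Orientations are given as a 3x3 rotation matrix whose columns are the frame's x, y, z axes.
In Python, from station import monitor, optics, ticket gives the robot as it stands.
- The arm moves only by the tool drive_tool, never from a script. Its argument "increments" is text: rows parted by semicolons, each of 7 numbers parted by spaces: the shift along the tool's x, y, z each as a share of 50 mm, from -1 to 1, then the turn, a rotation vector about the tool's x, y, z each as a share of 30 degrees, from -1 to 1, then the gripper command: -1 is shut, 1 is fully open, values between are in proportion. A call has 1 to 20 rows; each row shifts and turns the commanded pose from where the row before left it, along the tool's axes as they then stand; what a row does not reach is not made up. A row lasts 1/8 s, in which the tool goes at most 62.5 mm and 10.7 degrees, less where a joint would pass 70% of its speed; a pose out of reach is approached as far as the arm can. A call with a number of a shift or a turn outside -1 to 1 is refused whole. A call with a gripper value outside its range is refused whole. The fingers move at their own pace and stop on an object; "grip_force" is the grip in N (left out, the last holds). Time passes only in rows, so rows that do not move let the fingers close. It gives the time, the measured TCP pose, the force and the opening at its end, in the units of the state.
- monitor.get_state(): the state, without advancing time (a new reading comes with each control period).
- optics.grab_frame(name): name is "scene" or "side" or "wrist"; returns a dict with "pixels" (384x512x3 uint8, blue, green, red), "depth" (384x512 float32, m along the optical axis (not along the pixel's ray), 0 where there is no reading), "mtx" (3x3 intrinsics, pixels), "origin" and "orientation" of the camera in the world. Camera axes: x right, y up, looking along -z (the intrinsics and any distortion apply to the point x, -y, -z); pixel columns grow to the right and rows downward; lengths in m; the calibration is good to about 2 mm. The wrist camera is an equidistant fisheye: a pixel r from the principal point sees the ray r / f radians off the axis. A picture is of the moment at which its call begins.
- ticket.job_done(): hands the job in, once; it reports no verdict.
The state is a dict: "time_s": time; "q": joint angles; "qd": joint speeds; "joint_torque": joint torques, N m; "position": TCP position; "orientation": TCP orientation; "ft_force": force on the tool from outside, world axes, zero at the start; "wrist_torque": the same for the moment, N m; "opening": finger opening in m.
Only numpy, scipy, OpenCV 4.12 (cv2) and the standard library are available. Lean on these libraries where they do the work, as an engineer would, in place of code of your own. Each camera call takes 0.05 s, during which the arm holds its last target.

### The job

Push the finishing machine's stop lever, beside its catch tray, fully over away from you before you take anything out. Then collect the three finished castings from the tray into the tote, one in each compartment, standing flat on their feet; leave the unfinished casting, the one that still has its pouring stub, where it stands in the tray, and disturb nothing else on the bench.

Things in the scene. Friction and masses are not known exactly. Their poses are not given: they have to be found in the camera images.
- machine: fixed low grey finishing machine, steel catch tray in front. Origin: on the bench under the tray's centre; +x to the housing (away from the robot), z up. Tray inside 194 (x) x 224 (y) mm, floor top 4 mm above the bench, walls 22 to 25 mm high. Housing behind the tray: x = 106 to 222, y = -85 to 85 mm, 85 mm high; a lip at its foot reaches x = 95 mm, 32 mm high
- stop_lever (a joint): toggle lever with a black ball, on a grey pod (62 x 34 x 39 mm high) just left of the tray (machine x = 19 to 81, y = 118 to 152 mm): 0 rad = running, leaning to the robot's side; 1.0 rad = stopped, leaning as far the other way. Hinge along the machine's y at x = 50, y = 135 mm, 32 mm above the bench; light to push, stays where it is left
- stop_lever_tip (a point): centre of the ball (20 mm across) at the lever's tip, 55 mm from the hinge line; at 0 rad 80 mm above the bench and 26 mm before the hinge line, at 1.0 rad as high and 26 mm behind it (machine x), at the top of its arc 87 mm up. Push it towards the machine's +x to stop the machine
- casting_1_mid (a point): centre of a finished aluminium casting that stands in the tray at any yaw: 56 mm high, foot 80 (x) x 28 (y) x 9 mm, and in the middle of it an upright lug 36 (x) x 16 (y) mm, flat-sided, its top rounded (radius 18 mm about a line 38 mm up). The point is 28 mm above its underside; z up. Fingertips 25 mm above the underside pass over the walls of tray and tote. 0.12 kg nominal
- casting_1: the same casting: origin at the centre of its underside, axes as for casting_1_mid; half a turn about z leaves it the same
- casting_2_mid (a point): centre of a finished aluminium casting that stands in the tray at any yaw: 56 mm high, foot 80 (x) x 28 (y) x 9 mm, and in the middle of it an upright lug 36 (x) x 16 (y) mm, flat-sided, its top rounded (radius 18 mm about a line 38 mm up). The point is 28 mm above its underside; z up. Fingertips 25 mm above the underside pass over the walls of tray and tote. 0.12 kg nominal
- casting_2: the same casting: origin at the centre of its underside, axes as for casting_2_mid; half a turn about z leaves it the same
- casting_3_mid (a point): centre of a finished aluminium casting that stands in the tray at any yaw: 56 mm high, foot 80 (x) x 28 (y) x 9 mm, and in the middle of it an upright lug 36 (x) x 16 (y) mm, flat-sided, its top rounded (radius 18 mm about a line 38 mm up). The point is 28 mm above its underside; z up. Fingertips 25 mm above the underside pass over the walls of tray and tote. 0.12 kg nominal
- casting_3: the same casting: origin at the centre of its underside, axes as for casting_3_mid; half a turn about z leaves it the same
- raw_casting_mid (a point): the unfinished casting, the same but with its pouring stub still on: a post at x = +30 mm on its foot, 12 mm across below, widening to 20 mm at the top, 54 mm high, in place of one of the two bolt bosses. Point and axes as for the others (stub towards its +x). It stays in the tray
- tote: fixed shallow grey parts tote, 120 (x) x 156 (y) mm, origin at the centre of its underside, z up; floor top 4 mm up, outer walls 5 mm thick and 24 mm high, two dividers 4 mm thick and 16 mm high, along x, at y = -25 and 25 mm: three compartments, each 110 mm long (along x) and about 46 mm wide
- lane_1 (a point): centre of the floor of a tote compartment (at y = -50 mm in the tote), x along the compartment, z up
- lane_2 (a point): centre of the floor of a tote compartment (at y = 0 mm in the tote), x along the compartment, z up
- lane_3 (a point): centre of the floor of a tote compartment (at y = 50 mm in the tote), x along the compartment, z up
- cutters: side cutters with blue grips, 106 x 49 x 12 mm, lying on top of the machine (bystander). Origin: centre of its underside
- jar: glass powder jar with a brass lid, 45 mm across, 53 mm high, left of the machine's housing (bystander). Origin: centre of its underside
- clamp: wooden ring clamp, 135 x 30 x 21 mm, lying behind the tote (bystander). Origin: centre of its underside
- brush: wooden bench brush, bristles up, 109 x 56 x 44 mm, to the left (bystander). Origin: centre of its underside
- wallet: black folded tool wallet, 74 x 28 x 8 mm, left of the tote (bystander). Origin: centre of its underside
- tape: roll of tan tape, 48 mm across, 12 mm high, on top of the machine (bystander). Origin: centre of its underside
- bur_cup: small paper cup of burs, 31 mm across, 50 mm high, beside the tray on the tote's side (bystander). Origin: centre of its underside

How it is judged:
By the outcome, as a careful person would: the job done as asked, in the order asked, and still so for the second after the job is handed in, with the robot touching nothing.
It also fails if it takes over 72 s, if anything falls off the work surface, if the arm or the gripper's body presses on something with over 40 N, if the wrist force passes 120 N, or if a joint passes its speed limit or range.

## Working session

There is one attempt and no reset: what is moved stays moved. The work goes in short steps, Python scripts to look and compute and a tool call to move; the robot and the scene stay as the last step left them, time stands still between calls to the robot, and variables do not carry over. Pictures are saved under pics/ and viewed, and the job is handed in when it is done.

Besides the shell and the picture viewer there is one more tool, called after ">>>" as name(argument=value, ...) on one line, values as JSON. drive_tool: Moves the arm, as the interface text tells. Its arguments: {"type":"object","properties":{"increments":{"type":"string"},"grip_force":{"type":"number"}},"required":["increments"]}

```bash
ls; mkdir -p pics
python3 - <<'E'
from station import monitor, optics, ticket
import cv2,numpy as np
s=monitor.get_state()
for k,v in s.items(): print(k,np.round(v,4).tolist())
for n in ["scene","side","wrist"]:
    f=optics.grab_frame(n); cv2.imwrite(f"pics/{n}0.png",f["pixels"]); np.savez(f"/tmp/{n}0.npz",**f)
    print(n,np.round(f["mtx"],2).tolist(),np.round(f["origin"],4),np.round(f["orientation"],4).tolist(),[k for k in f])
E
```

```text
pics
time_s 0.0
q [71.9224, 17.8607, 0.8024, 86.6941, -0.253, 75.584, -1.559]
qd [0.0129, 0.0391, 0.0293, -0.0198, -0.0485, -0.0769, -0.0234]
joint_torque [-0.0002, -37.9914, 0.146, -23.0593, 0.0122, 0.0134, 0.0]
position [0.1485, -0.5288, 0.2472]
orientation [[-0.0007, 0.2705, -0.9627], [0.0023, -0.9627, -0.2705], [-1.0, -0.0024, 0.0001]]
ft_force [-0.0393, 0.6005, -0.0135]
wrist_torque [-0.0285, 0.0167, 0.0011]
opening 0.0854
scene [[355.38, 0.0, 255.55], [0.0, 355.38, 195.99], [0.0, 0.0, 1.0]] [ 3.000e-04 -4.192e-01  5.819e-01] [[0.7046, 0.3788, -0.6], [-0.7095, 0.3872, -0.5888], [0.0093, 0.8406, 0.5416]] ['pixels', 'depth', 'mtx', 'origin', 'orientation']
side [[397.54, 0.0, 257.17], [0.0, 397.54, 193.39], [0.0, 0.0, 1.0]] [0.3564 0.9712 0.864 ] [[-0.9815, 0.1172, -0.1514], [-0.1908, -0.6634, 0.7235], [-0.0157, 0.739, 0.6735]] ['pixels', 'depth', 'mtx', 'origin', 'orientation']
wrist [[297.32, 0.0, 256.49], [0.0, 297.32, 193.2], [0.0, 0.0, 1.0]] [ 0.2283 -0.5061  0.373 ] [[0.2713, 0.9102, 0.313], [-0.9625, 0.257, 0.0867], [-0.0016, -0.3248, 0.9458]] ['pixels', 'depth', 'mtx', 'origin', 'orientation']
```

View pics/scene0.png

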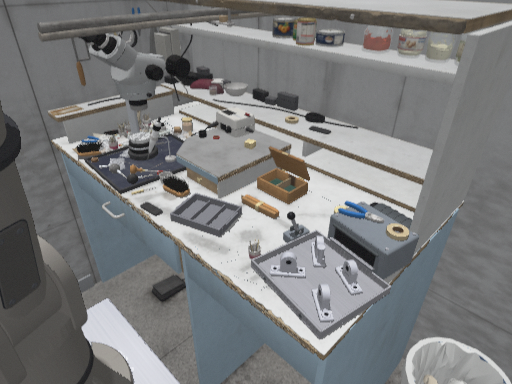

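View pics/side0.png

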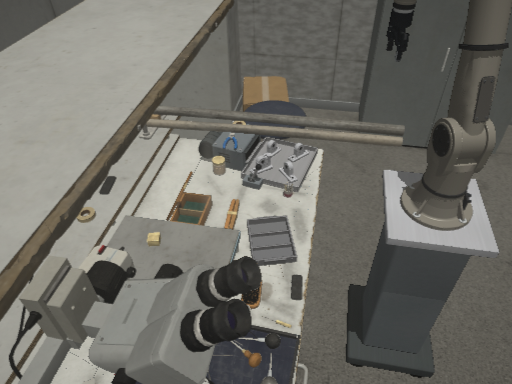

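View pics/wrist0.png

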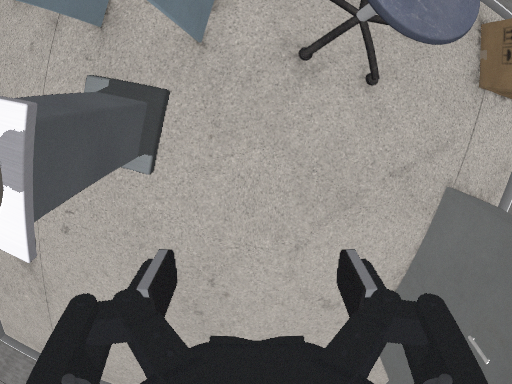

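The scene view shows the tray at (320,280), with four castings at (288,264), (319,250), (348,275) and (323,302). The lever ball is at (291,215), the tote at (206,213) and the cup at (254,248). Next I'll work out positions from the depth.

```bash
cat > h.py <<'E'
import numpy as np,cv2
def cloud(f):
    K=f["mtx"];d=f["depth"];v,u=np.indices(d.shape)
    x=(u-K[0,2])/K[0,0];y=(v-K[1,2])/K[1,1]
    p=np.stack([x*d,-y*d,-d],-1)
    return p@f["orientation"].T+f["origin"]
def proj(f,P):
    p=(np.atleast_2d(P)-f["origin"])@f["orientation"];K=f["mtx"]
    return np.stack([K[0,0]*p[:,0]/-p[:,2]+K[0,2],K[1,1]*-p[:,1]/-p[:,2]+K[1,2]],-1)
E
python3 - <<'E'
from h import *
f=dict(np.load("/tmp/scene0.npz"));g=dict(np.load("/tmp/side0.npz"))
P=cloud(f);Q=cloud(g)
for n,u,v in [("ball",291,215),("tray nearL",252,265),("tray front corner",319,328),("tray right",388,285),("tray back",320,233),("toteL",172,215),("toteB",241,208),("toteN",209,233),("jar?",254,248),("lug1",288,257),("lug2",319,241),("lug3",352,267),("lug4",323,292),("bench",230,260)]:
    print(n,np.round(P[v,u],3))
for n,u,v in [("rod",250,125),("rod2",370,135),("rod3",160,118),("shelfedge",140,110),("ball",253,178),("tote",270,240),("jar",219,162),("lens",240,270)]: print(n,np.round(Q[v,u],3))
for n,im in (("scene",f),("side",g)):
  c=im["pixels"]
  r=(225,205,405,340) if n=="scene" else (190,110,330,310)
  c=c[r[1]:r[3],r[0]:r[2]]; cv2.imwrite(f"pics/{n}0z.png",cv2.resize(c,None,fx=4 if n=="scene" else 3,fy=4 if n=="scene" else 3,interpolation=cv2.INTER_CUBIC))
# heightmap topdown of both
H=np.full((900,1100),-1.0);C=np.zeros((900,1100,3),np.uint8)
E
```

```text
ball [0.549 0.    0.088]
tray nearL [0.423 0.005 0.008]
tray front corner [ 0.384 -0.211  0.024]
tray right [ 0.576 -0.249  0.021]
tray back [ 0.614 -0.045  0.022]
toteL [0.395 0.281 0.021]
toteB [0.553 0.179 0.017]
toteN [0.431 0.171 0.001]
jar? [0.459 0.034 0.019]
lug1 [ 0.46  -0.068  0.057]
lug2 [ 0.551 -0.084  0.057]
lug3 [ 0.533 -0.182  0.055]
lug4 [ 0.433 -0.18   0.056]
bench [ 0.    -0.419  0.582]
rod [0.49  0.383 0.479]
rod2 [0.282 0.38  0.479]
rod3 [0.667 0.368 0.466]
shelfedge [0.671 0.426 0.517]
ball [0.57  0.013 0.037]
tote [0.476 0.233 0.003]
jar [ 0.694 -0.033  0.051]
lens [0.443 0.673 0.45 ]
```

View pics/scene0z.png

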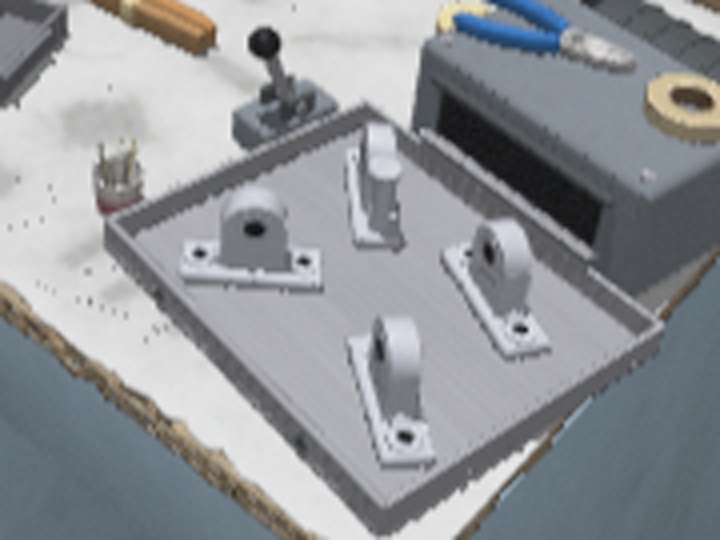

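View pics/side0z.png

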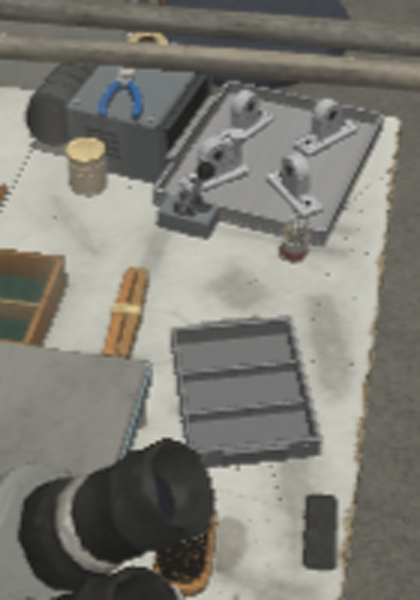

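Run:
```python
from h import *
f=dict(np.load("/tmp/scene0.npz"));g=dict(np.load("/tmp/side0.npz"))
S=700;x0,y0=0.33,-0.30;sc=1000.
for n,im in (("s",f),("d",g)):
    P=cloud(im).reshape(-1,3);ok=(im["depth"].ravel()>0)&(P[:,2]<.15)&(P[:,2]>-.02)
    P=P[ok];c=im["pixels"].reshape(-1,3)[ok]
    o=np.zeros((450,650,3),np.uint8)
    # rows: x decreasing downward ; cols: y decreasing rightwards
    r=((0.33+.45-P[:,0])*1000).astype(int);q=((.35-P[:,1])*1000).astype(int)
    k=(r>=0)&(r<450)&(q>=0)&(q<650); 
    idx=np.argsort(P[k,2]);rr,qq=r[k][idx],q[k][idx]
    z=np.clip(P[k,2][idx]*3000,0,255).astype(np.uint8)
    col=cv2.applyColorMap(z[:,None],cv2.COLORMAP_JET)[:,0]
    for a in(0,1):
      for b in (0,1): o[np.clip(rr+a,0,449),np.clip(qq+b,0,649)]=col
    cv2.imwrite(f"pics/top_{n}.png",o)
```

```text
(no output)
```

View pics/top_s.png

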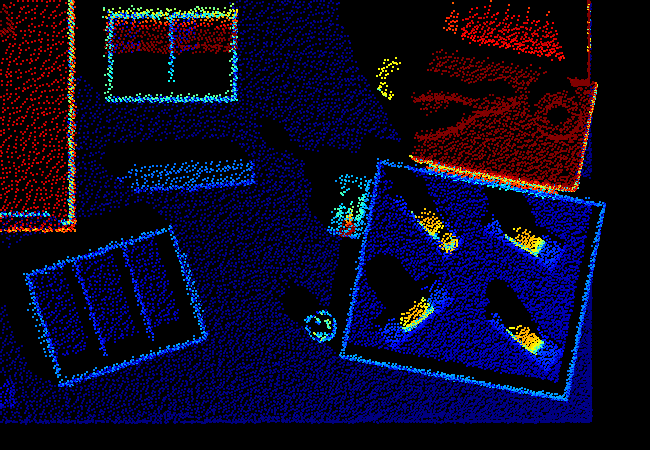

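View pics/top_d.png

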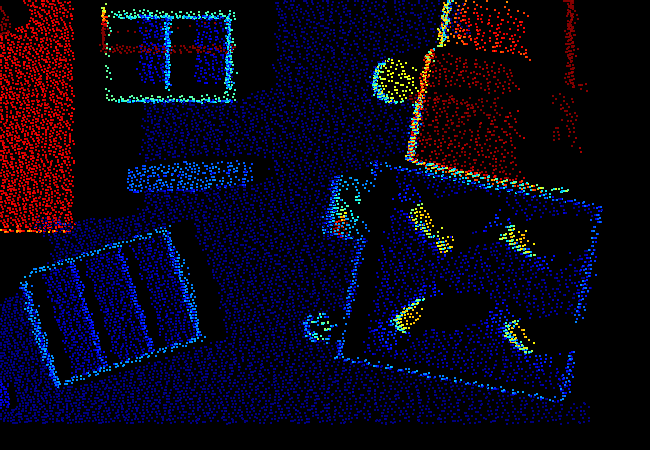

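```bash
cat >> h.py <<'E'
from scipy.optimize import least_squares
def box(p,c,h):
    q=np.abs(p-c)-h
    return np.linalg.norm(np.maximum(q,0),axis=1)+np.minimum(q.max(1),0)
def sdf_cast(p):  # mm-free, origin underside
    foot=box(p,[0,0,.0045],[.04,.014,.0045])
    lug=box(p,[0,0,.0215],[.018,.008,.0165])
    r=np.hypot(p[:,0],p[:,2]-.038)-.018;w=np.abs(p[:,1])-.008
    cyl=np.hypot(np.maximum(r,0),np.maximum(w,0))+np.minimum(np.maximum(r,w),0)
    return np.minimum(np.minimum(foot,lug),cyl)
def tl(P,x,y,yaw,z=0):
    c,s=np.cos(yaw),np.sin(yaw);d=P-[x,y,z]
    return np.stack([c*d[:,0]+s*d[:,1],-s*d[:,0]+c*d[:,1],d[:,2]],-1)
def sdf_rect(p,parts):
    return np.min([box(p,np.array(c),np.array(h)) for c,h in parts],0)
TRAYw=.003
def tray_parts(t=.004):
    hx,hy=.097,.112;z=.012;o=[]
    for s in(-1,1):
        o+=[([s*(hx+t/2),0,z],[t/2,hy+t,z]),([0,s*(hy+t/2),z],[hx+t,t/2,z])]
    return o
tote_parts=[([s*.0575,0,.012],[.0025,.078,.012]) for s in(-1,1)]+[([0,s*.0755,.012],[.06,.0025,.012]) for s in(-1,1)]+[([0,s*.025,.008],[.055,.002,.008]) for s in(-1,1)]
def fit(P,fn,guess,zb=0,rad=.06,zr=(.008,.07)):
    d=np.hypot(P[:,0]-guess[0],P[:,1]-guess[1])
    Q=P[(d<rad)&(P[:,2]>zr[0])&(P[:,2]<zr[1])]
    best=None
    for yaw in ([guess[2]] if guess[2] is not None else np.radians(np.arange(0,180,15))):
        f=lambda v:fn(tl(Q,v[0],v[1],v[2],zb+v[3]))
        r=least_squares(f,[guess[0],guess[1],yaw,0],loss="soft_l1",f_scale=.0015,x_scale=[.01,.01,.1,.005])
        if best is None or r.cost<best.cost: best=r
    return best.x,np.sqrt(2*best.cost/len(Q)),len(Q)
E
cat > fitall.py <<'E'
from h import *
import sys
def run(files):
  for n in files:
    f=dict(np.load(n));P=cloud(f).reshape(-1,3)[f["depth"].ravel()>.05]
    print(n)
    def show(k,r): 
        x=r[0];print(k,"xy mm",np.round(x[:2]*1000,1),"yaw",round(np.degrees(x[2]),1),"dz",round(x[3]*1000,1),"rms",round(r[1]*1000,2),r[2])
    for k,gx in (("A",(.46,-.068)),("raw",(.551,-.084)),("C",(.538,-.178)),("D",(.44,-.175))):
        show(k,fit(P,sdf_cast,(*gx,None),zb=.004,zr=(.009,.07)))
    show("tray",fit(P,lambda p:sdf_rect(p,tray_parts()),(.5,-.122,np.radians(-11)),rad=.17,zr=(.008,.027)))
    show("tote",fit(P,lambda p:sdf_rect(p,tote_parts),(.475,.233,np.radians(15)),rad=.11,zr=(.008,.03)))
    Q=P[(np.hypot(P[:,0]-.55,P[:,1])<.03)&(P[:,2]>.07)&(P[:,2]<.11)]
    if len(Q)>5:
        r=least_squares(lambda v:np.linalg.norm(Q-v,axis=1)-.01,Q.mean(0)-[0,0,.005],loss="soft_l1",f_scale=.001);print("ball",r.x.round(4),len(Q))
    Q=P[(np.hypot(P[:,0]-.455,P[:,1]-.03)<.03)&(P[:,2]>.01)]
    c,rr=cv2.minEnclosingCircle((Q[:,:2]*1000).astype(np.float32));print("cup",c,rr,Q[:,2].max())
run(sys.argv[1:])
E
python3 fitall.py /tmp/scene0.npz /tmp/side0.npz
```

```text
/tmp/scene0.npz
A xy mm [450.5 -67.4] yaw 159.2 dz 9.0 rms 3.36 685
raw xy mm [562.3 -90.8] yaw -4.2 dz 9.7 rms 4.78 494
C xy mm [ 554.7 -181.6] yaw 177.4 dz 13.5 rms 4.83 875
D xy mm [ 425.7 -186.9] yaw 95.1 dz 9.2 rms 4.72 859
tray xy mm [ 502.7 -119.3] yaw -11.4 dz 1.3 rms 7.03 3300
tote xy mm [475.5 236.2] yaw 18.0 dz 0.1 rms 2.38 1022
ball [0.5547 0.0057 0.0824] 56
cup (453.8125915527344, 23.12980842590332) 23.630950927734375 0.05030887225784608
/tmp/side0.npz
A xy mm [453.9 -56.5] yaw -13.7 dz 8.5 rms 3.09 222
raw xy mm [555.5 -81.8] yaw 14.3 dz 8.1 rms 4.51 257
C xy mm [ 554.1 -171. ] yaw -10.1 dz 14.6 rms 4.47 233
D xy mm [ 438.8 -175.6] yaw 43.6 dz 7.8 rms 4.24 238
tray xy mm [ 502.9 -112.9] yaw -12.0 dz 2.5 rms 7.79 1097
tote xy mm [473.6 238.4] yaw 17.9 dz -0.1 rms 1.53 788
ball [0.553 0.006 0.082] 34
cup (453.9182434082031, 22.422380447387695) 24.287967681884766 0.04740229324343537
```

```bash
python3 - <<'E'
s=open('h.py').read()
s=s.replace("Q=P[(d<rad)&(P[:,2]>zr[0])&(P[:,2]<zr[1])]\n","Q=P[(d<rad)&(P[:,2]>zr[0])&(P[:,2]<zr[1])]\n    if mask is not None: Q=Q[mask(Q)]\n").replace("zr=(.008,.07)):","zr=(.008,.07),mask=None,dzb=.004):")
s=s.replace('x_scale=[.01,.01,.1,.005])','x_scale=[.01,.01,.1,.005],bounds=([-9,-9,-9,-dzb],[9,9,9,dzb]))')
open('h.py','w').write(s)
s=open('fitall.py').read()
s=s.replace("zr=(.009,.07))","zr=(.009,.064),mask=lambda q:(np.abs(tl(q,.503,-.119,np.radians(-11.4))[:,:2])<[.088,.104]).all(1))")
s=s.replace("zr=(.008,.027)","zr=(.010,.027),mask=lambda q:(np.abs(tl(q,.503,-.119,np.radians(-11.4))[:,:2])>[.088,.104]).any(1)&(tl(q,.503,-.119,np.radians(-11.4))[:,0]<.09)&(np.abs(tl(q,.503,-.119,np.radians(-11.4))[:,1])<.124)")
open('fitall.py','w').write(s)
E
python3 fitall.py /tmp/scene0.npz /tmp/side0.npz
python3 - <<'E'
from h import *
f=dict(np.load("/tmp/scene0.npz"));P=cloud(f).reshape(-1,3)[f["depth"].ravel()>.05]
Q=P[(np.hypot(P[:,0]-.46,P[:,1]+.068)<.05)]
print(np.histogram(Q[:,2],bins=np.arange(-.002,.064,.003)))
print((Q[Q[:,2]>.05]*1000).round()[:20].tolist())
E
```

```text
/tmp/scene0.npz
A xy mm [467.  -63.9] yaw 128.8 dz 0.6 rms 1.04 549
raw xy mm [549.5 -88.7] yaw 240.2 dz 1.1 rms 3.23 379
C xy mm [ 542.3 -173.8] yaw 58.9 dz 0.6 rms 0.94 524
D xy mm [ 445.2 -174.3] yaw 49.1 dz 0.4 rms 0.93 540
tray xy mm [ 501.2 -121.1] yaw -10.9 dz 0.9 rms 1.28 1300
tote xy mm [475.5 236.2] yaw 18.0 dz 0.1 rms 2.38 1022
ball [0.5547 0.0057 0.0824] 56
cup (453.8125915527344, 23.12980842590332) 23.630950927734375 0.05030887225784608
/tmp/side0.npz
A xy mm [465.  -62.4] yaw -49.1 dz -0.7 rms 1.25 195
raw xy mm [554.3 -81.4] yaw 47.5 dz 0.6 rms 3.07 207
C xy mm [ 540.2 -172.4] yaw 58.0 dz -0.4 rms 1.46 153
D xy mm [ 443.1 -171.9] yaw 50.0 dz -0.4 rms 1.45 177
tray xy mm [ 499.3 -118.9] yaw -10.8 dz 0.7 rms 1.33 342
tote xy mm [473.6 238.4] yaw 17.9 dz -0.1 rms 1.53 788
ball [0.553 0.006 0.082] 34
cup (453.9182434082031, 22.422380447387695) 24.287967681884766 0.04740229324343537
(array([  2, 225, 338,  40,  91, 127,  31,  25,  24,  17,  17,  14,  18,
        18,  15,  17,  22,  22,  27,  32,  29]), array([-0.002,  0.001,  0.004,  0.007,  0.01 ,  0.013,  0.016,  0.019,
        0.022,  0.025,  0.028,  0.031,  0.034,  0.037,  0.04 ,  0.043,
        0.046,  0.049,  0.052,  0.055,  0.058,  0.061]))
[[466.0, -52.0, 56.0], [467.0, -54.0, 57.0], [467.0, -56.0, 58.0], [468.0, -58.0, 59.0], [470.0, -59.0, 58.0], [471.0, -62.0, 59.0], [472.0, -63.0, 60.0], [475.0, -64.0, 59.0], [478.0, -64.0, 57.0], [463.0, -52.0, 56.0], [462.0, -55.0, 58.0], [462.0, -58.0, 60.0], [464.0, -59.0, 59.0], [465.0, -61.0, 60.0], [467.0, -62.0, 60.0], [468.0, -64.0, 60.0], [469.0, -66.0, 60.0], [472.0, -67.0, 60.0], [475.0, -67.0, 58.0], [477.0, -68.0, 57.0]]
```

Run:
```python
from h import *
for n in ("scene0","side0"):
    f=dict(np.load(f"/tmp/{n}.npz"));P=cloud(f).reshape(-1,3)[f["depth"].ravel()>.05]
    Q=P[(P[:,2]>.12)&(P[:,2]<1)&(P[:,0]>.2)&(P[:,0]<.8)&(P[:,1]>-.35)&(P[:,1]<.6)]
    for y in np.arange(-.35,.6,.05):
        R=Q[(Q[:,1]>=y)&(Q[:,1]<y+.05)]
        if len(R)>3: print(n,round(y,2),len(R),"x",R[:,0].min().round(3),R[:,0].max().round(3),"z",R[:,2].min().round(3),R[:,2].max().round(3))
```

```text
scene0 -0.25 5374 x 0.66 0.8 z 0.12 0.518
scene0 -0.2 694 x 0.659 0.8 z 0.495 0.518
scene0 -0.15 612 x 0.659 0.8 z 0.495 0.518
scene0 -0.1 532 x 0.659 0.798 z 0.495 0.518
scene0 -0.05 463 x 0.657 0.8 z 0.495 0.518
scene0 -0.0 400 x 0.66 0.8 z 0.495 0.518
scene0 0.05 352 x 0.66 0.798 z 0.495 0.517
scene0 0.1 352 x 0.66 0.799 z 0.121 0.517
scene0 0.15 331 x 0.659 0.797 z 0.12 0.517
scene0 0.2 246 x 0.658 0.737 z 0.121 0.517
scene0 0.25 158 x 0.658 0.684 z 0.495 0.516
scene0 0.3 187 x 0.659 0.685 z 0.454 0.514
scene0 0.35 3277 x 0.228 0.799 z 0.456 0.511
scene0 0.4 144 x 0.66 0.8 z 0.12 0.509
scene0 0.45 142 x 0.659 0.8 z 0.12 0.506
scene0 0.5 111 x 0.66 0.798 z 0.12 0.503
scene0 0.55 261 x 0.555 0.791 z 0.12 0.5
side0 -0.25 2417 x 0.661 0.8 z 0.134 0.506
side0 -0.2 168 x 0.66 0.8 z 0.494 0.517
side0 -0.15 334 x 0.66 0.8 z 0.497 0.517
side0 -0.1 378 x 0.659 0.8 z 0.496 0.518
side0 -0.05 413 x 0.658 0.799 z 0.495 0.518
side0 -0.0 453 x 0.66 0.799 z 0.495 0.518
side0 0.05 522 x 0.66 0.8 z 0.496 0.518
side0 0.1 599 x 0.66 0.799 z 0.121 0.518
side0 0.15 696 x 0.66 0.8 z 0.121 0.518
side0 0.2 795 x 0.66 0.8 z 0.12 0.518
side0 0.25 851 x 0.66 0.8 z 0.122 0.518
side0 0.3 993 x 0.66 0.8 z 0.457 0.518
side0 0.35 5995 x 0.228 0.8 z 0.457 0.518
side0 0.4 1470 x 0.66 0.8 z 0.126 0.518
side0 0.45 1769 x 0.658 0.8 z 0.12 0.519
side0 0.5 1857 x 0.66 0.8 z 0.494 0.518
side0 0.55 2307 x 0.568 0.8 z 0.308 0.518
```

```bash
cat > plan.py <<'E'
import numpy as np,sys
from scipy.spatial.transform import Rotation as R
# usage: plan(waypoints) each (x,y,z,yawY_deg or None, grip, maxstep mm); prints rows
def plan(wps,pose=None,show=True):
    if pose is None:
        from station import monitor
        s=monitor.get_state();p=np.array(s["position"]);O=np.array(s["orientation"])
        print("now",s["time_s"],p.round(4),"yaw",np.degrees(np.arctan2(O[1,1],O[0,1])).round(1),"op",round(s["opening"],4),"F",np.round(s["ft_force"],1))
    else: p,O=pose
    allr=[]
    for (x,y,z,yaw,g,mx) in wps:
        t=np.array([x,y,z]);
        T=O.copy()
        if yaw is not None:
            a=np.radians(yaw);yy=np.array([np.cos(a),np.sin(a),0]);xx=np.array([0,0,-1.]);T=np.stack([xx,yy,np.cross(xx,yy)],1)
        rv=R.from_matrix(O.T@T).as_rotvec()
        n=max(1,int(np.ceil(np.linalg.norm(t-p)/(mx/1000))),int(np.ceil(np.degrees(np.linalg.norm(rv))/10)))
        for i in range(n):
            k=n-i
            rv=R.from_matrix(O.T@T).as_rotvec()/k
            d=O.T@((t-p)/k)
            row=np.r_[np.round(d/.05,2),np.round(np.degrees(rv)/30,3)]
            allr.append(row.tolist()+[g])
            p=p+O@(row[:3]*.05);O=O@R.from_rotvec(np.radians(row[3:]*30)).as_matrix()
        allr.append(None)
    out=[];
    for r in allr:
        print("--" if r is None else " ".join(f"{v+0:g}" for v in r)+";")
    print("rows",sum(r is not None for r in allr),"end",p.round(4))
E
python3 - <<'E'
from plan import plan
plan([(.508,.0155,.2,-100.9,-1,48),(.508,.0155,.082,None,-1,40)])
E
```

```text
now 0.15 [ 0.1486 -0.529   0.2475] yaw -74.3 op 0.0857 F [-1.2  0.9  0.4]
0.07 -0.61 -0.7 0.063 0 0 -1;
0.07 -0.63 -0.68 0.063 0 0 -1;
0.07 -0.66 -0.66 0.063 0 0 -1;
0.07 -0.68 -0.64 0.063 0 0 -1;
0.07 -0.7 -0.62 0.063 0 0 -1;
0.07 -0.72 -0.6 0.063 0 0 -1;
0.07 -0.74 -0.57 0.064 0 0 -1;
0.07 -0.75 -0.55 0.063 0 0 -1;
0.07 -0.77 -0.52 0.064 0 0.001 -1;
0.07 -0.79 -0.5 0.063 0 0 -1;
0.07 -0.8 -0.47 0.064 0 0.001 -1;
0.06 -0.82 -0.44 0.063 0 0 -1;
0.07 -0.84 -0.41 0.064 0.001 0.001 -1;
0.06 -0.85 -0.39 0.063 0 0 -1;
--
0.79 0 0 0 0 0 -1;
0.79 0 0 0 0 0 -1;
0.78 0 0 0 0 0 -1;
--
rows 17 end [0.5081 0.0157 0.082 ]
```

>>> drive_tool(increments="0.07 -0.61 -0.7 0.063 0 0 -1;0.07 -0.63 -0.68 0.063 0 0 -1;0.07 -0.66 -0.66 0.063 0 0 -1;0.07 -0.68 -0.64 0.063 0 0 -1;0.07 -0.7 -0.62 0.063 0 0 -1;0.07 -0.72 -0.6 0.063 0 0 -1;0.07 -0.74 -0.57 0.064 0 0 -1;0.07 -0.75 -0.55 0.063 0 0 -1;0.07 -0.77 -0.52 0.064 0 0 -1;0.07 -0.79 -0.5 0.063 0 0 -1;0.07 -0.8 -0.47 0.064 0 0 -1;0.06 -0.82 -0.44 0.063 0 0 -1;0.07 -0.84 -0.41 0.064 0 0 -1;0.06 -0.85 -0.39 0.063 0 0 -1;0 0 0 0 0 0 -1;0 0 0 0 0 0 -1")

```text
time_s: 2.15
position: [0.5078, 0.0145, 0.1998]
orientation: [[-0.001, -0.189, -0.982], [-0.001, -0.982, 0.189], [-1.0, 0.001, 0.001]]
ft_force: [-0.3, -0.9, -0.4]
opening: 0.0001
```

Run:
```python
from plan import plan
from station import optics,monitor
import cv2,numpy as np
f=optics.grab_frame("wrist");cv2.imwrite("pics/w1.png",f["pixels"]);np.savez("/tmp/w1.npz",**f)
print(np.round(monitor.get_state()["q"],1))
plan([(.508,.0155,.082,-100.9,-1,40)])
```

```text
[  18.5   17.   -27.5   96.7    8.4   68.4 -112. ]
now 2.2 [0.5077 0.0137 0.1999] yaw -101.0 op -0.0 F [-1.1  0.1 -0.4]
0.79 -0.01 0 -0.001 0.001 -0.001 -1;
0.78 -0.01 0 -0.001 0 -0.001 -1;
0.79 -0.02 0 0 0.001 -0.001 -1;
--
rows 3 end [0.508  0.0156 0.0819]
```

View pics/w1.png

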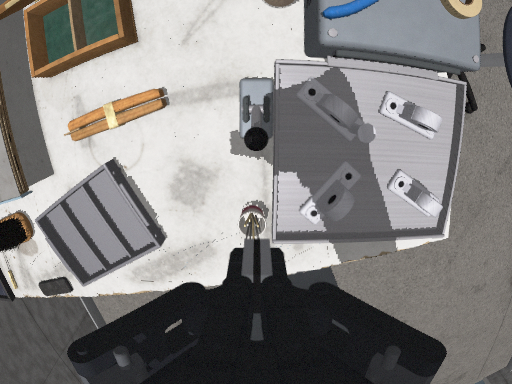

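The wrist view shows the ball at (255,139), the pod at (256,100) and the stub of the raw casting at (367,132). The finished castings are at (332,195), (413,112) and (415,190). I'll lower beside the lever and also use this fisheye depth to refine the poses.

>>> drive_tool(increments="0.79 0 0 0 0 0 -1;0.79 0 0 0 0 0 -1;0.79 0 0 0 0 0 -1;0 0 0 0 0 0 -1")

```text
time_s: 2.7
position: [0.5048, 0.0129, 0.0792]
orientation: [[-0.008, -0.191, -0.981], [-0.001, -0.982, 0.191], [-1.0, 0.003, 0.008]]
ft_force: [-0.1, -0.3, 0.3]
opening: -0.0003
```

```bash
python3 - <<'E'
s=open('h.py').read()
s=s.replace('''    x=(u-K[0,2])/K[0,0];y=(v-K[1,2])/K[1,1]
    p=''','''    x=(u-K[0,2])/K[0,0];y=(v-K[1,2])/K[1,1]
    if K[0,0]<300:
        th=np.hypot(x,y)+1e-9;k=np.where(th<1.4,np.tan(np.minimum(th,1.4)),0)/th;x=x*k;y=y*k
    p=''')
open('h.py','w').write(s)
E
python3 fitall.py /tmp/w1.npz
python3 - <<'E'
from plan import plan
plan([(.5826,.001,.082,-100.9,-1,10)])
E
```

```text
/tmp/w1.npz
A xy mm [466.6 -63.5] yaw 129.3 dz 0.5 rms 0.83 1993
raw xy mm [557.7 -80.9] yaw 226.7 dz 1.4 rms 3.75 2389
C xy mm [ 541.7 -173.5] yaw 59.3 dz 0.4 rms 0.85 1485
D xy mm [ 444.5 -173.9] yaw 49.5 dz 0.4 rms 0.85 1223
tray xy mm [ 500.9 -120.5] yaw -10.8 dz 0.6 rms 1.26 3578
tote xy mm [477.  235.8] yaw 15.6 dz -0.0 rms 2.29 3769
ball [0.5538 0.0062 0.0822] 469
cup (453.38336181640625, 21.728404998779297) 23.513269424438477 0.049381346341361765
now 2.7 [0.5048 0.0129 0.0792] yaw -101.0 op -0.0003 F [-0.1 -0.3  0.3]
-0.01 -0.01 -0.2 -0.001 0.002 -0.001 -1;
-0.01 -0.01 -0.2 -0.001 0.002 -0.001 -1;
-0.01 -0.01 -0.2 0 0.002 -0.001 -1;
-0.01 -0.01 -0.19 -0.001 0.002 0 -1;
-0.01 -0.01 -0.2 0 0.002 -0.001 -1;
0 0 -0.19 -0.001 0.001 0 -1;
-0.01 -0.01 -0.2 0 0.002 -0.001 -1;
0 0 -0.19 -0.001 0.001 0 -1;
--
rows 8 end [0.5825 0.0009 0.0819]
```

>>> drive_tool(increments="0 -0.01 -0.2 0 0 0 -1;0 -0.01 -0.2 0 0 0 -1;0 -0.01 -0.2 0 0 0 -1;0 -0.01 -0.2 0 0 0 -1;0 -0.01 -0.2 0 0 0 -1;0 0 -0.2 0 0 0 -1;0 0 -0.2 0 0 0 -1;0 0 -0.2 0 0 0 -1;0 0 0 0 0 0 -1")

```text
time_s: 3.82
position: [0.5818, 0.0036, 0.0807]
orientation: [[-0.014, -0.188, -0.982], [0.001, -0.982, 0.188], [-1.0, 0.002, 0.014]]
ft_force: [-11.9, 1.3, 8.0]
opening: -0.0
```

Run:
```python
from h import *
from station import optics,monitor
s=monitor.get_state();print(s["position"],s["ft_force"])
f=optics.grab_frame("scene");cv2.imwrite("pics/s2.png",cv2.resize(f["pixels"][180:300,230:400],None,fx=4,fy=4))
f=optics.grab_frame("side");cv2.imwrite("pics/d2.png",cv2.resize(f["pixels"][100:240,190:330],None,fx=4,fy=4))
```

```text
[0.58175279 0.0036491  0.08073539] [-11.90835212   1.32534702   8.00691379]
```

View pics/s2.png

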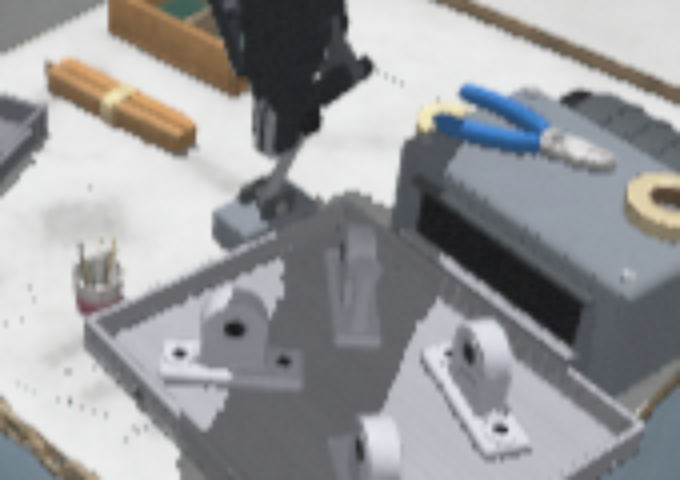

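View pics/d2.png

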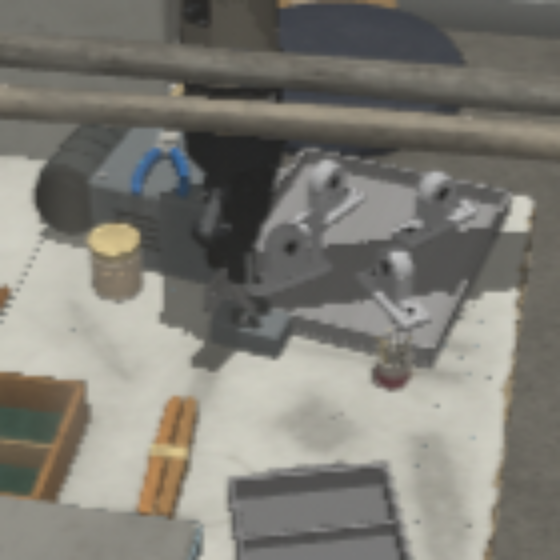

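The lever leans past the fingers and the 12 N reading suggests it is at its stop. I'll press slightly further, back off, and look.

>>> drive_tool(increments="0 0 -0.06 0 0 0 -1;0 0 -0.04 0 0 0 -1;0 0 0 0 0 0 -1")

```text
time_s: 4.3
position: [0.5823, 0.0036, 0.0805]
orientation: [[-0.023, -0.187, -0.982], [0.0, -0.982, 0.187], [-1.0, 0.004, 0.023]]
ft_force: [-20.3, 2.1, 14.0]
opening: 0.0
```

>>> drive_tool(increments="0 0 0.5 0 0 0 -1;0 0 0.5 0 0 0 -1;-0.6 0.2 0.5 0 0 0 -1;-1 0.4 0.2 0 0 0 -1;-0.6 0.4 0.2 0 0 0 -1;0 0 0 0 0 0 -0.1;0 0 0 0 0 0 -0.1")

```text
time_s: 5.18
position: [0.4899, -0.0294, 0.1913]
orientation: [[0.0, -0.189, -0.982], [0.0, -0.982, 0.189], [-1.0, -0.001, -0.0]]
ft_force: [-0.6, 1.0, 0.4]
opening: 0.0357
```

```bash
python3 - <<'E'
from h import *
from station import optics,monitor
s=monitor.get_state();print(s["position"],s["ft_force"],s["opening"],np.round(s["q"],1))
for n in("scene","side","wrist"):
    f=optics.grab_frame(n);np.savez(f"/tmp/{n}3.npz",**f);cv2.imwrite(f"pics/{n}3.png",f["pixels"])
    P=cloud(f).reshape(-1,3)[f["depth"].ravel()>.05]
    Q=P[(np.hypot(P[:,0]-.60,P[:,1]+.003)<.03)&(P[:,2]>.068)&(P[:,2]<.1)]
    print(n,len(Q))
    if len(Q)>5:
        r=least_squares(lambda v:np.linalg.norm(Q-v,axis=1)-.01,Q.mean(0)-[0,0,.005],loss="soft_l1",f_scale=.001);print("ball",r.x.round(4),len(Q))
E
python3 fitall.py /tmp/wrist3.npz
```

```text
[ 0.48985928 -0.02935189  0.19134758] [-0.58603953  0.98048547  0.41022466] 0.03568955448286775 [  23.8   15.3  -27.1  100.     7.5   66.5 -106.4]
scene 62
ball [ 0.6013 -0.0034  0.0797] 62
side 34
ball [ 0.6005 -0.0019  0.0785] 34
wrist 512
ball [ 0.6012 -0.0031  0.0802] 512
/tmp/wrist3.npz
A xy mm [466.3 -63.5] yaw -50.9 dz 0.5 rms 0.82 2131
raw xy mm [556.8 -82.1] yaw 227.2 dz 1.6 rms 3.81 2561
C xy mm [ 541.7 -173.5] yaw 59.4 dz 0.3 rms 0.84 1774
D xy mm [ 444.5 -173.9] yaw 49.7 dz 0.3 rms 0.84 1446
tray xy mm [ 501.  -120.2] yaw -10.8 dz 0.6 rms 1.29 4163
tote xy mm [476.8 235.7] yaw 15.6 dz -0.1 rms 2.35 3660
cup (453.6563415527344, 21.754940032958984) 23.41951560974121 0.05028928858217613
```

View pics/wrist3.png

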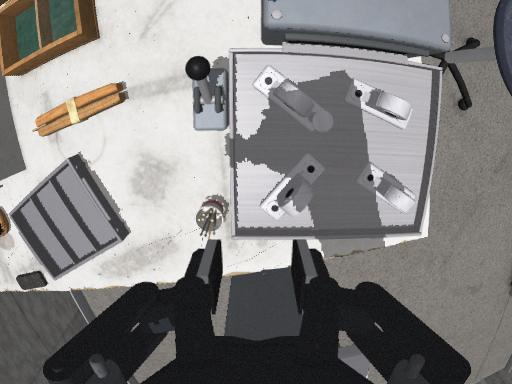

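Lever check: the ball is now at (0.601,-0.003,0.080) in all three cameras, which matches the stopped position. I'll take casting D, at (0.4444,-0.1736), first.

Run:
```python
from plan import plan
plan([(.4444,-.1736,.13,-40.3,0.05,45),(.4444,-.1736,.046,None,0.05,30)])
```

```text
now 5.325 [ 0.4891 -0.0288  0.1904] yaw -100.8 op 0.0383 F [ 0.9  0.5 -0.3]
0.17 0.43 0.05 -0.288 0.001 0 0.05;
0.17 0.42 0.11 -0.288 0 0 0.05;
0.17 0.4 0.17 -0.288 0 0.001 0.05;
0.17 0.36 0.23 -0.288 0.001 0.001 0.05;
0.18 0.33 0.28 -0.288 0.001 0 0.05;
0.17 0.28 0.33 -0.288 0 0.001 0.05;
0.18 0.23 0.37 -0.289 0.001 0 0.05;
--
0.56 0 0 0 0 0 0.05;
0.56 0 0 0 0 0 0.05;
0.56 -0.01 0 0 0 0 0.05;
--
rows 10 end [ 0.4443 -0.1733  0.0459]
```

>>> drive_tool(increments="0.17 0.43 0.05 -0.288 0 0 0.05;0.17 0.42 0.11 -0.288 0 0 0.05;0.17 0.4 0.17 -0.288 0 0 0.05;0.17 0.36 0.23 -0.288 0 0 0.05;0.18 0.33 0.28 -0.288 0 0 0.05;0.17 0.28 0.33 -0.288 0 0 0.05;0.18 0.23 0.37 -0.288 0 0 0.05;0 0 0 0 0 0 0.05;0 0 0 0 0 0 0.05")

```text
time_s: 6.45
position: [0.4455, -0.173, 0.1311]
orientation: [[0.0, 0.761, -0.649], [0.001, -0.649, -0.761], [-1.0, -0.001, -0.001]]
ft_force: [0.5, 0.3, -0.7]
opening: 0.0444
```

```bash
python3 - <<'E'
from plan import plan
from station import optics
import cv2,numpy as np
f=optics.grab_frame("wrist");cv2.imwrite("pics/w4.png",f["pixels"]);np.savez("/tmp/w4.npz",**f)
plan([(.4444,-.1736,.046,-40.3,0.05,30)])
E
python3 fitall.py /tmp/w4.npz | grep -E "C|D|tray"
```

```text
now 6.5 [ 0.4457 -0.1728  0.1314] yaw -40.4 op 0.0451 F [-0.2 -0.2  0.1]
0.57 0 0.01 -0.001 -0.001 0 0.05;
0.57 0 0.01 -0.001 -0.001 0 0.05;
0.57 -0.01 0.01 0 0 0 0.05;
--
rows 3 end [ 0.4444 -0.1736  0.0459]
C xy mm [ 541.6 -173.3] yaw 59.5 dz 0.4 rms 0.84 3415
D xy mm [ 444.4 -174. ] yaw 229.5 dz 0.3 rms 0.8 2720
tray xy mm [ 500.7 -120.9] yaw -11.1 dz 0.4 rms 0.9 5349h.py:43: RuntimeWarning: invalid value encountered in scalar divide
  return best.x,np.sqrt(2*best.cost/len(Q)),len(Q)
```

View pics/w4.png

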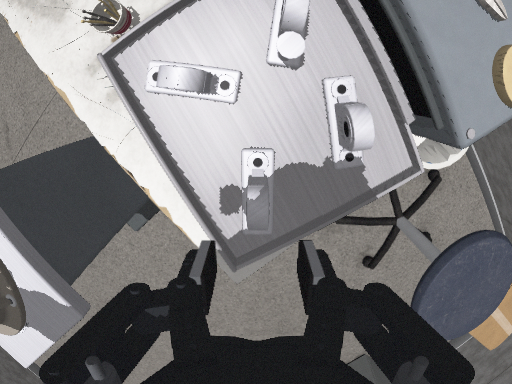

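The fingers at (205,275) and (310,275) straddle D at (258,195). The cup is clear, so I'll descend and grip.

>>> drive_tool(increments="0.57 0 0.01 0 0 0 0.05;0.57 0 0.01 0 0 0 0.05;0.56 -0.01 0.01 0 0 0 0.05;0 0 0 0 0 0 0.05", grip_force=40)

```text
time_s: 7.0
position: [0.4423, -0.1735, 0.045]
orientation: [[-0.004, 0.762, -0.647], [0.002, -0.647, -0.762], [-1.0, -0.004, 0.001]]
ft_force: [0.1, 0.0, -0.7]
opening: 0.045
```

>>> drive_tool(increments="0 0 0 0 0 0 -1;0 0 0 0 0 0 -1;0 0 0 0 0 0 -1;0 0 0 0 0 0 -1", grip_force=40)

```text
time_s: 7.5
position: [0.445, -0.1753, 0.0477]
orientation: [[0.003, 0.762, -0.648], [-0.001, -0.648, -0.762], [-1.0, 0.003, -0.001]]
ft_force: [-1.1, 1.2, 6.3]
opening: 0.0156
```

>>> drive_tool(increments="-0.3 0 0 0 0 0 -1;-0.6 0 0 0 0 0 -1;-0.6 0 0 0 0 0 -1;-0.6 0 0 0 0 0 -1;0 0 0 0 0 0 -1;0 0 0 0 0 0 -1", grip_force=60)

```text
time_s: 8.25
position: [0.4426, -0.1754, 0.1507]
orientation: [[-0.002, 0.761, -0.649], [0.0, -0.649, -0.761], [-1.0, -0.001, 0.001]]
ft_force: [-0.2, -0.8, -0.9]
opening: 0.015
```

Run:
```python
from plan import plan
from station import optics,monitor
import cv2,numpy as np
f=optics.grab_frame("wrist");cv2.imwrite("pics/w5.png",f["pixels"]);np.savez("/tmp/w5.npz",**f)
plan([(.4444,-.1736,.151,-40.3,-1,30)])
from h import *
P=cloud(f).reshape(-1,3)[f["depth"].ravel()>.05]
s=monitor.get_state();p=s["position"]
r=fit(P,sdf_cast,(p[0],p[1],np.radians(50)),zb=p[2]-.042,rad=.05,zr=(.08,p[2]+.01),dzb=.02)
x=r[0];print("held",x[:2]*1000-p[:2]*1000,np.degrees(x[2]),"underside z",(p[2]-.042+x[3]),r[1:])
```

```text
now 8.3 [ 0.4423 -0.1752  0.1502] yaw -40.4 op 0.0153 F [ 0.3  0.4 -0.8]
-0.02 0.01 -0.05 -0.004 0.002 0.005 -1;
--
rows 1 end [ 0.4443 -0.1736  0.1512]
held [-0.06802038  0.82862179] 49.19406794902589 underside z 0.10738884444823135 (np.float64(0.0019341283852604477), 5148)
```

View pics/w5.png

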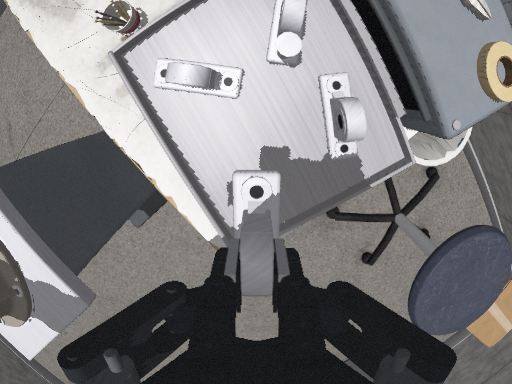

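D is held level and centred. I'll carry it to above the tote and measure the tote from there.

Run:
```python
from plan import plan
plan([(.475,.19,.15,-72.5,-1,40)])
```

```text
now 8.3 [ 0.4423 -0.1752  0.1502] yaw -40.4 op 0.0153 F [ 0.3  0.4 -0.8]
0 -0.42 -0.6 0.107 0 0 -1;
0 -0.46 -0.57 0.107 0 0 -1;
0 -0.49 -0.55 0.107 0 0 -1;
0 -0.52 -0.52 0.107 0.001 0.001 -1;
0 -0.55 -0.49 0.107 0 0 -1;
0 -0.57 -0.46 0.107 0.001 0.001 -1;
0 -0.6 -0.42 0.107 0 0 -1;
0 -0.62 -0.39 0.107 0.001 0.001 -1;
0 -0.64 -0.36 0.107 0 0 -1;
0.01 -0.65 -0.32 0.106 0.001 0.001 -1;
--
rows 10 end [0.4752 0.1898 0.1499]
```

>>> drive_tool(increments="0 -0.42 -0.6 0.107 0 0 -1;0 -0.46 -0.57 0.107 0 0 -1;0 -0.49 -0.55 0.107 0 0 -1;0 -0.52 -0.52 0.107 0 0 -1;0 -0.55 -0.49 0.107 0 0 -1;0 -0.57 -0.46 0.107 0 0 -1;0 -0.6 -0.42 0.107 0 0 -1;0 -0.62 -0.39 0.107 0 0 -1;0 -0.64 -0.36 0.107 0 0 -1;0 -0.65 -0.32 0.106 0 0 -1;0 0 0 0 0 0 -1;0 0 0 0 0 0 -1")

```text
time_s: 9.8
position: [0.4755, 0.1887, 0.15]
orientation: [[-0.003, 0.301, -0.954], [-0.002, -0.954, -0.301], [-1.0, 0.001, 0.003]]
ft_force: [0.4, -0.7, -1.4]
opening: 0.015
```

```bash
cat > tote.py <<'E'
from h import *
import sys
for n in sys.argv[1:]:
    f=dict(np.load(n));P=cloud(f).reshape(-1,3)[f["depth"].ravel()>.05]
    for zr,parts in (((.018,.028),tote_parts[:4]),((.009,.028),tote_parts)):
      for rad in(.105,.1):
       for yaw in (14,18):
        r=fit(P,lambda p:sdf_rect(p,parts),(.4755,.236,np.radians(yaw)),rad=rad,zr=zr)
        print(n,zr,rad,(r[0][:2]*1000).round(1),np.degrees(r[0][2]).round(2),"dz",(r[0][3]*1000).round(1),round(r[1]*1000,2),r[2])
E
python3 - <<'E'
from station import optics,monitor
import cv2,numpy as np
s=monitor.get_state();print(s["position"],np.round(s["q"],1))
f=optics.grab_frame("wrist");cv2.imwrite("pics/w6.png",f["pixels"]);np.savez("/tmp/w6.npz",**f)
E
python3 tote.py /tmp/w6.npz /tmp/scene0.npz /tmp/side0.npz /tmp/w1.npz
```

```text
[0.47552702 0.18866157 0.14997114] [   4.4   21.9  -36.    99.8   14.3   63.1 -108.6]
/tmp/w6.npz (0.018, 0.028) 0.105 [475.1 236.8] 18.2 dz 0.1 1.39 3849
/tmp/w6.npz (0.018, 0.028) 0.105 [475.1 236.8] 18.2 dz 0.1 1.39 3849
/tmp/w6.npz (0.018, 0.028) 0.1 [475.  236.8] 18.22 dz 0.1 1.16 3830
/tmp/w6.npz (0.018, 0.028) 0.1 [475.  236.8] 18.22 dz 0.1 1.16 3830
/tmp/w6.npz (0.009, 0.028) 0.105 [475.1 236.9] 18.21 dz 0.1 1.46 5753
/tmp/w6.npz (0.009, 0.028) 0.105 [475.1 236.9] 18.21 dz 0.1 1.46 5753
/tmp/w6.npz (0.009, 0.028) 0.1 [475.  236.9] 18.2 dz 0.1 1.16 5716
/tmp/w6.npz (0.009, 0.028) 0.1 [475.  236.9] 18.2 dz 0.1 1.16 5716
/tmp/scene0.npz (0.018, 0.028) 0.105 [475.6 235.8] 18.0 dz -0.0 2.19 467
/tmp/scene0.npz (0.018, 0.028) 0.105 [475.6 235.8] 18.0 dz -0.0 2.19 467
/tmp/scene0.npz (0.018, 0.028) 0.1 [475.5 235.8] 18.03 dz -0.0 1.89 462
/tmp/scene0.npz (0.018, 0.028) 0.1 [475.4 235.8] 18.09 dz -0.0 1.89 462
/tmp/scene0.npz (0.009, 0.028) 0.105 [475.5 236.2] 17.98 dz 0.1 2.07 961
/tmp/scene0.npz (0.009, 0.028) 0.105 [475.4 236.2] 18.01 dz 0.0 2.07 961
/tmp/scene0.npz (0.009, 0.028)
[... 543 characters left out ...]

/tmp/side0.npz (0.009, 0.028) 0.1 [473.5 238.3] 17.86 dz -0.1 1.44 739
/tmp/side0.npz (0.009, 0.028) 0.1 [473.5 238.3] 17.86 dz -0.1 1.44 739
/tmp/w1.npz (0.018, 0.028) 0.105 [475.3 236.3] 17.92 dz -0.1 1.98 1910
/tmp/w1.npz (0.018, 0.028) 0.105 [475.3 236.3] 17.94 dz -0.1 1.98 1910
/tmp/w1.npz (0.018, 0.028) 0.1 [475.  236.2] 18.04 dz -0.1 1.58 1887
/tmp/w1.npz (0.018, 0.028) 0.1 [475.  236.2] 18.04 dz -0.1 1.58 1887
/tmp/w1.npz (0.009, 0.028) 0.105 [475.1 236.8] 18.0 dz -0.0 1.93 3550
/tmp/w1.npz (0.009, 0.028) 0.105 [475.1 236.8] 18.0 dz -0.0 1.93 3550
/tmp/w1.npz (0.009, 0.028) 0.1 [474.9 236.7] 18.05 dz -0.0 1.55 3510
/tmp/w1.npz (0.009, 0.028) 0.1 [474.9 236.7] 18.05 dz -0.0 1.55 3510
```

View pics/w6.png

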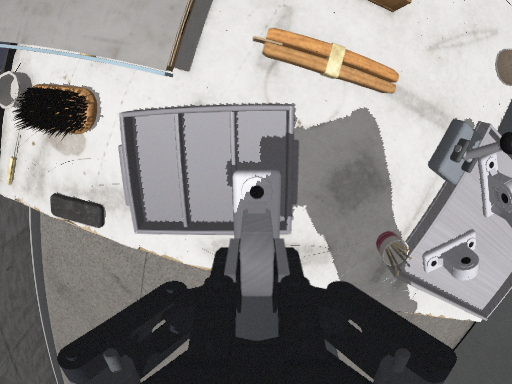

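Run:
```python
from h import *
f=dict(np.load("/tmp/side0.npz"));P=cloud(f).reshape(-1,3)
Q=P[(P[:,0]>.5)&(P[:,0]<.64)&(P[:,1]>.2)&(P[:,1]<.42)&(P[:,2]>.05)&(P[:,2]<.4)]
print(len(Q),np.percentile(Q[:,2],[1,50,99]),Q.min(0),Q.max(0))
from plan import plan
plan([(.4595,.2843,.15,-71.9,-1,35),(.4595,.2843,.06,None,-1,30),(.4595,.2843,.0475,None,-1,13)])
```

```text
1408 [0.06124473 0.07780295 0.08129978] [0.54819477 0.2759552  0.05282023] [0.639994   0.41817919 0.08261496]
now 9.85 [0.4759 0.188  0.1502] yaw -72.5 op 0.0154 F [-0.1 -0.8 -0.6]
0 -0.64 -0.09 -0.007 0.002 -0.001 -1;
0 -0.65 -0.09 -0.007 0.002 -0.001 -1;
0 -0.64 -0.09 -0.007 0.001 0 -1;
--
0.45 0 0 0 0 0 -1;
0.45 0 0 0 0 0 -1;
0.45 0 0 0 0 0 -1;
0.45 0 0 0 0 0 -1;
--
0.25 0 0 0 0 0 -1;
--
rows 8 end [0.4594 0.2841 0.0476]
```

>>> drive_tool(increments="0 -0.64 -0.09 -0.007 0 0 -1;0 -0.65 -0.09 -0.007 0 0 -1;0 -0.64 -0.09 -0.007 0 0 -1;0 0 0 0 0 0 -1;0 0 0 0 0 0 -1")

```text
time_s: 10.48
position: [0.4603, 0.2835, 0.1508]
orientation: [[-0.0, 0.309, -0.951], [-0.002, -0.951, -0.309], [-1.0, 0.002, 0.001]]
ft_force: [-0.3, -0.0, -1.1]
opening: 0.0152
```

Run:
```python
from plan import plan
plan([(.4595,.2843,.06,-71.9,-1,30),(.4595,.2843,.0475,None,-1,7)])
```

```text
now 10.475 [0.4603 0.2835 0.1508] yaw -72.0 op 0.0152 F [-0.3 -0.  -1.1]
0.45 -0.01 0 -0.001 0 -0.001 -1;
0.46 0 0 0 0.001 -0.001 -1;
0.45 -0.01 0 -0.001 0 -0.001 -1;
0.46 0 0.01 0 0.001 -0.001 -1;
--
0.12 0 0 0 0 0 -1;
0.13 0 0 0 0 0 -1;
--
rows 6 end [0.4595 0.2842 0.0473]
```

>>> drive_tool(increments="0.45 0 0 0 0 0 -1;0.45 0 0 0 0 0 -1;0.45 0 0 0 0 0 -1;0.46 0 0 0 0 0 -1;0.12 0 0 0 0 0 -1;0.12 0 0 0 0 0 -1;0 0 0 0 0 0 -1")

```text
time_s: 11.35
position: [0.4602, 0.2854, 0.0491]
orientation: [[0.001, 0.311, -0.95], [-0.0, -0.95, -0.311], [-1.0, 0.0, -0.0]]
ft_force: [-0.3, 0.2, -0.5]
opening: 0.015
```

Run:
```python
from station import optics,monitor
import cv2,numpy as np
s=monitor.get_state();print(s["position"],s["ft_force"])
f=optics.grab_frame("side");cv2.imwrite("pics/d7.png",cv2.resize(f["pixels"][170:310,210:330],None,fx=4,fy=4))
```

```text
[0.46019801 0.28541019 0.04907492] [-0.25318015  0.24399194 -0.54268168]
```

View pics/d7.png

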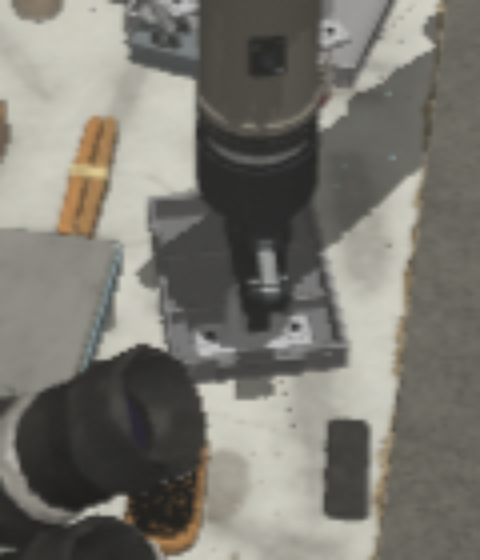

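The casting is inside lane 3 and not yet on the floor. I'll ease it down until it touches.

>>> drive_tool(increments="0.04 0 0 0 0 0 -1;0 0 0 0 0 0 -1")

```text
time_s: 11.65
position: [0.4605, 0.2863, 0.0479]
orientation: [[0.002, 0.312, -0.95], [0.001, -0.95, -0.312], [-1.0, -0.0, -0.002]]
ft_force: [-0.6, -0.2, 3.2]
opening: 0.0149
```

>>> drive_tool(increments="0 0 0 0 0 0 -0.2;0 0 0 0 0 0 -0.2;-0.3 0 0 0 0 0 -0.2;-0.6 0 0 0 0 0 -0.2;-0.7 0 0 0 0 0 -0.2;-0.4 0 0 0 0 0 0.05;0 0 0 0 0 0 0.05")

```text
time_s: 12.52
position: [0.461, 0.287, 0.1493]
orientation: [[0.005, 0.312, -0.95], [0.003, -0.95, -0.312], [-1.0, -0.001, -0.005]]
ft_force: [0.1, -0.6, -0.3]
opening: 0.0448
```

```bash
cat > chk.py <<'E'
from station import optics,monitor
from h import *
import sys
tag=sys.argv[1]
f=optics.grab_frame("wrist");cv2.imwrite(f"pics/{tag}.png",f["pixels"]);np.savez(f"/tmp/{tag}.npz",**f)
P=cloud(f).reshape(-1,3)[f["depth"].ravel()>.05]
for a in sys.argv[2:]:
    x,y=map(float,a.split(","))
    inT=lambda q:(np.abs(tl(q,.475,.2368,np.radians(18.1))[:,0])<.054)&(np.abs(np.abs(tl(q,.475,.2368,np.radians(18.1))[:,1])-.025)>.004) if y>.1 else (np.abs(tl(q,.501,-.1205,np.radians(-10.9))[:,:2])<[.09,.106]).all(1)
    r=fit(P,sdf_cast,(x,y,None),zb=.004,zr=(.009,.064),mask=inT,rad=.045)
    print(a,(r[0][:2]*1000).round(1),np.degrees(r[0][2]).round(1),"dz",(r[0][3]*1000).round(1),"rms",round(r[1]*1000,2),r[2])
E
python3 chk.py w8 .4595,.2843
python3 - <<'E'
from plan import plan
plan([(.5416,-.1734,.15,-30.5,.05,40)])
E
```

```text
.4595,.2843 [458.4 291.7] 15.5 dz 1.9 rms 2.98 3269
now 12.575 [0.4601 0.2861 0.1477] yaw -71.8 op 0.0448 F [ 0.6 -0.3 -1.7]
0 0.77 0.11 -0.115 0 0 0.05;
0 0.76 0.16 -0.115 0 0 0.05;
0 0.75 0.2 -0.115 0 0 0.05;
-0.01 0.74 0.25 -0.115 0 0 0.05;
0 0.72 0.29 -0.115 0 0 0.05;
-0.01 0.7 0.33 -0.115 -0.001 0 0.05;
0 0.68 0.37 -0.115 0 0 0.05;
-0.01 0.66 0.42 -0.115 0 0 0.05;
0 0.63 0.45 -0.115 -0.001 0 0.05;
-0.01 0.61 0.49 -0.114 0 -0.001 0.05;
0 0.57 0.53 -0.115 -0.001 0 0.05;
-0.01 0.54 0.56 -0.114 0 -0.001 0.05;
--
rows 12 end [ 0.5414 -0.1734  0.1501]
```

View pics/w8.png

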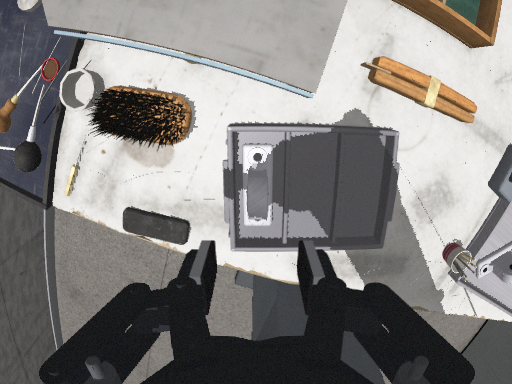

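D stands flat in lane 3, at (258,195). C is next.

>>> drive_tool(increments="0 0.77 0.11 -0.115 0 0 0.05;0 0.76 0.16 -0.115 0 0 0.05;0 0.75 0.2 -0.115 0 0 0.05;0 0.74 0.25 -0.115 0 0 0.05;0 0.72 0.29 -0.115 0 0 0.05;0 0.7 0.33 -0.115 0 0 0.05;0 0.68 0.37 -0.115 0 0 0.05;0 0.66 0.42 -0.115 0 0 0.05;0 0.63 0.45 -0.115 0 0 0.05;0 0.61 0.49 -0.115 0 0 0.05;0 0.57 0.53 -0.115 0 0 0.05;0 0.54 0.56 -0.114 0 0 0.05;0 0 0 0 0 0 0.05;0 0 0 0 0 0 0.05")

```text
time_s: 14.32
position: [0.5403, -0.1727, 0.1456]
orientation: [[-0.002, 0.862, -0.507], [0.002, -0.507, -0.862], [-1.0, -0.003, -0.001]]
ft_force: [-0.3, 1.2, -0.5]
opening: 0.0446
```

```bash
python3 chk.py w9 .5416,-.1734
python3 - <<'E'
from plan import plan
plan([(.5416,-.1734,.047,-30.5,.05,30)])
E
```

```text
.5416,-.1734 [ 541.6 -173.7] 59.4 dz 0.3 rms 0.82 2504
now 14.375 [ 0.5405 -0.1719  0.146 ] yaw -30.4 op 0.0445 F [ 0.6 -0.5 -0.3]
0.5 0.01 0 0.001 0 0.001 0.05;
0.49 0.01 0.01 0.001 0 0.001 0.05;
0.5 0.01 0 0.001 -0.001 0.001 0.05;
0.49 0.01 0.01 0.001 0 0.001 0.05;
--
rows 4 end [ 0.5417 -0.1737  0.047 ]
```

View pics/w9.png

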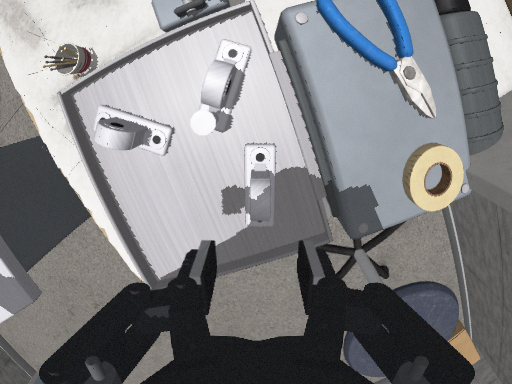

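>>> drive_tool(increments="0.5 0.01 0 0 0 0 -0.1;0.49 0.01 0.01 0 0 0 -0.1;0.5 0.01 0 0 0 0 -0.1;0.48 0.01 0.01 0 0 0 -0.1;0 0 0 0 0 0 -0.1", grip_force=40)

```text
time_s: 15.0
position: [0.5403, -0.1735, 0.0464]
orientation: [[-0.005, 0.863, -0.505], [0.002, -0.505, -0.863], [-1.0, -0.005, 0.001]]
ft_force: [0.4, -0.5, 1.4]
opening: 0.0382
```

>>> drive_tool(increments="0 0 0 0 0 0 -1;0 0 0 0 0 0 -1;0 0 0 0 0 0 -1;0 0 0 0 0 0 -1", grip_force=40)

```text
time_s: 15.5
position: [0.543, -0.1754, 0.0493]
orientation: [[0.002, 0.862, -0.507], [-0.0, -0.507, -0.862], [-1.0, 0.002, -0.001]]
ft_force: [-1.2, 0.4, 4.5]
opening: 0.0154
```

>>> drive_tool(increments="-0.3 0 0 0 0 0 -1;-0.6 0 0 0 0 0 -1;-0.6 0 0 0 0 0 -1;-0.6 0 0 0 0 0 -1;0 0 0 0 0 0 -1;0 0 0 0 0 0 -1", grip_force=60)

```text
time_s: 16.25
position: [0.5414, -0.1757, 0.1526]
orientation: [[-0.002, 0.862, -0.507], [-0.0, -0.507, -0.862], [-1.0, -0.001, 0.001]]
ft_force: [-0.4, -0.3, -1.3]
opening: 0.0148
```

```bash
cat > held.py <<'E'
from station import optics,monitor
from h import *
import sys
f=optics.grab_frame("wrist");cv2.imwrite(f"pics/{sys.argv[1]}.png",f["pixels"])
s=monitor.get_state();p=np.array(s["position"]);O=s["orientation"]
P=cloud(f).reshape(-1,3)[f["depth"].ravel()>.05]
yaw=np.arctan2(O[1,1],O[0,1])+np.pi/2
r=fit(P,sdf_cast,(p[0],p[1],yaw),zb=p[2]-.042,rad=.05,zr=(.08,p[2]+.01),dzb=.02)
x=r[0];print(p,"op",s["opening"],"held off",(x[:2]-p[:2])*1000,"dyaw",np.degrees(x[2]-yaw),"underside-tcp",(-.042+x[3]),r[1:],np.round(s["q"],1))
E
python3 held.py w10
python3 - <<'E'
from plan import plan
plan([(.475,.2368,.15,-71.9,-1,40)])
E
```

```text
[ 0.54108459 -0.17564565  0.15197365] op 0.014981755394685358 held off [-0.3230749   0.52774087] dyaw 0.17569232172834998 underside-tcp -0.044384124518526406 (np.float64(0.0018760442713798532), 5470) [ 43.1  29.  -38.2  90.6  19.   67.2 -29.6]
now 16.3 [ 0.5411 -0.1756  0.152 ] yaw -30.5 op 0.015 F [ 0.3  0.3 -1.3]
0 -0.48 -0.59 0.125 0 0 -1;
0 -0.52 -0.55 0.126 0 0 -1;
0.01 -0.56 -0.52 0.125 0 0 -1;
0 -0.59 -0.48 0.126 0.001 0 -1;
0.01 -0.62 -0.44 0.125 0 0.001 -1;
0 -0.65 -0.4 0.126 0.001 0 -1;
0.01 -0.67 -0.35 0.125 0 0.001 -1;
0 -0.69 -0.31 0.126 0.001 0 -1;
0.01 -0.71 -0.26 0.125 0 0.001 -1;
0 -0.73 -0.22 0.126 0.001 0 -1;
0.01 -0.74 -0.16 0.125 0 0.001 -1;
--
rows 11 end [0.4749 0.2368 0.1498]
```

View pics/w10.png

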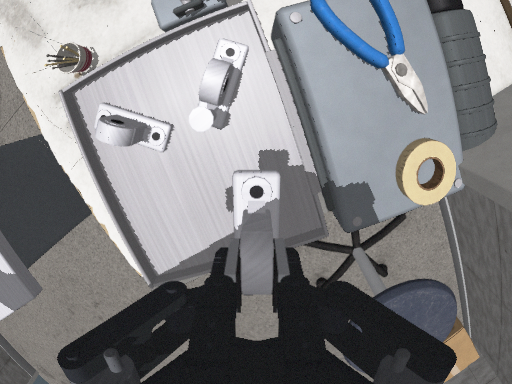

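C is held level and the raw casting at (215,85) is untouched. I'll carry C to lane 2.

>>> drive_tool(increments="0 -0.48 -0.59 0.125 0 0 -1;0 -0.52 -0.55 0.126 0 0 -1;0 -0.56 -0.52 0.125 0 0 -1;0 -0.59 -0.48 0.126 0 0 -1;0 -0.62 -0.44 0.125 0 0 -1;0 -0.65 -0.4 0.126 0 0 -1;0 -0.67 -0.35 0.125 0 0 -1;0 -0.69 -0.31 0.126 0 0 -1;0 -0.71 -0.26 0.125 0 0 -1;0 -0.73 -0.22 0.126 0 0 -1;0 -0.74 -0.16 0.125 0 0 -1;0 0 0 0 0 0 -1;0 0 0 0 0 0 -1")

```text
time_s: 17.92
position: [0.4755, 0.2358, 0.152]
orientation: [[-0.002, 0.311, -0.95], [-0.002, -0.95, -0.311], [-1.0, 0.001, 0.003]]
ft_force: [0.2, -0.4, -1.6]
opening: 0.015
```

```bash
python3 held.py w11
python3 - <<'E'
from plan import plan
plan([(.475,.2363,.062,-71.9,-1,30),(.475,.2363,.0483,-71.9,-1,7)])
E
```

```text
[0.47593816 0.23512807 0.15217828] op 0.015027856413895811 held off [-0.97770298  0.99311655] dyaw 0.26791779927809606 underside-tcp -0.045254079669132384 (np.float64(0.0018686422976685148), 5828) [  -0.5   24.2  -36.8   96.7   15.8   64.5 -113.7]
now 17.975 [0.4759 0.2351 0.1522] yaw -71.9 op 0.015 F [ 0.1  0.1 -1.3]
0.45 -0.01 0 0 0.001 -0.001 -1;
0.45 -0.01 0 -0.001 0.001 -0.001 -1;
0.45 0 0 0 0.001 0 -1;
0.45 -0.01 0.01 -0.001 0.001 -0.001 -1;
--
0.14 0 0 0 0 0 -1;
0.14 0 0 0 0 0 -1;
--
rows 6 end [0.4749 0.2363 0.0482]
```

View pics/w11.png

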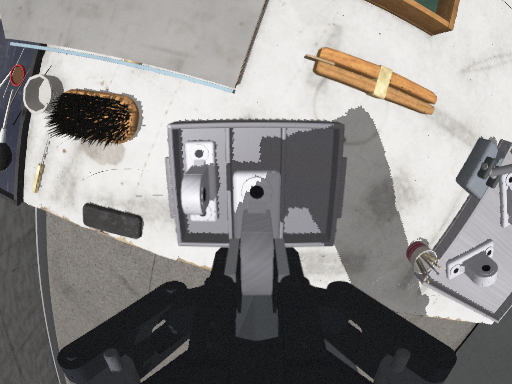

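>>> drive_tool(increments="0.45 0 0 0 0 0 -1;0.45 0 0 0 0 0 -1;0.45 0 0 0 0 0 -1;0.45 -0.01 0 0 0 0 -1;0.13 0 0 0 0 0 -1;0.13 0 0 0 0 0 -1;0 0 0 0 0 0 -1")

```text
time_s: 18.85
position: [0.4762, 0.237, 0.0504]
orientation: [[0.0, 0.31, -0.951], [-0.0, -0.951, -0.31], [-1.0, 0.0, -0.0]]
ft_force: [0.4, 0.6, -1.7]
opening: 0.0147
```

>>> drive_tool(increments="0.03 0 0 0 0 0 -1;0 0 0 0 0 0 -1")

```text
time_s: 19.1
position: [0.4765, 0.2377, 0.0494]
orientation: [[0.002, 0.311, -0.95], [0.001, -0.95, -0.311], [-1.0, -0.0, -0.002]]
ft_force: [1.2, 1.2, -0.7]
opening: 0.0148
```

>>> drive_tool(increments="0.03 0 0 0 0 0 -1;0 0 0 0 0 0 -1")

```text
time_s: 19.35
position: [0.4765, 0.2378, 0.0494]
orientation: [[0.002, 0.311, -0.95], [-0.0, -0.95, -0.311], [-1.0, 0.001, -0.002]]
ft_force: [-1.7, -2.1, 9.7]
opening: 0.0149
```

Contact made, so I'll release.

>>> drive_tool(increments="0 0 0 0 0 0 -0.25;0 0 0 0 0 0 -0.25;-0.3 0 0 0 0 0 -0.25;-0.6 0 0 0 0 0 -0.25;-0.7 0 0 0 0 0 -0.25;-0.4 0 0 0 0 0 0.05;0 0 0 0 0 0 0.05")

```text
time_s: 20.23
position: [0.4772, 0.2384, 0.1497]
orientation: [[0.005, 0.311, -0.95], [0.002, -0.95, -0.311], [-1.0, -0.001, -0.005]]
ft_force: [-0.2, -0.0, 0.7]
opening: 0.0449
```

```bash
python3 chk.py w12 .475,.2368 .4595,.2843
python3 - <<'E'
from plan import plan
plan([(.4663,-.0635,.15,39.2,.05,40)])
E
```

```text
.475,.2368 [474.8 242.4] 192.7 dz 0.4 rms 3.51 2897
.4595,.2843 [459.5 288.6] 14.3 dz 1.7 rms 4.14 3868
now 20.275 [0.4763 0.2376 0.1482] yaw -71.9 op 0.0449 F [ 0.1 -0.8 -0.4]
0 0.47 0.17 -0.309 0 0 0.05;
0 0.44 0.25 -0.309 0 0 0.05;
0 0.39 0.31 -0.308 0 0 0.05;
0 0.34 0.37 -0.309 0 0 0.05;
-0.01 0.27 0.42 -0.308 0 0 0.05;
0 0.2 0.46 -0.309 0 -0.001 0.05;
-0.01 0.13 0.49 -0.308 0 -0.001 0.05;
0 0.04 0.5 -0.309 0 0 0.05;
-0.01 -0.04 0.5 -0.308 0 -0.001 0.05;
0 -0.11 0.49 -0.309 0 0 0.05;
-0.01 -0.19 0.46 -0.308 -0.001 -0.001 0.05;
0 -0.27 0.43 -0.309 0 0 0.05;
--
rows 12 end [ 0.4662 -0.0635  0.15  ]
```

View pics/w12.png

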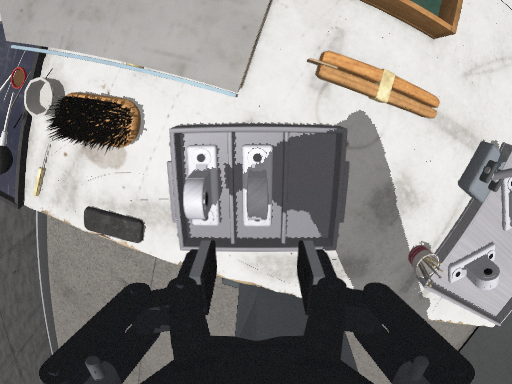

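Both placed castings stand flat in their compartments. A is next.

>>> drive_tool(increments="0 0.47 0.17 -0.309 0 0 0.05;0 0.44 0.25 -0.309 0 0 0.05;0 0.39 0.31 -0.309 0 0 0.05;0 0.34 0.37 -0.309 0 0 0.05;0 0.27 0.42 -0.309 0 0 0.05;0 0.2 0.46 -0.309 0 0 0.05;0 0.13 0.49 -0.309 0 0 0.05;0 0.04 0.5 -0.309 0 0 0.05;0 -0.04 0.5 -0.309 0 0 0.05;0 -0.11 0.49 -0.309 0 0 0.05;0 -0.19 0.46 -0.309 0 0 0.05;0 -0.27 0.43 -0.309 0 0 0.05;0 0 0 0 0 0 0.05;0 0 0 0 0 0 0.05")

```text
time_s: 22.02
position: [0.4656, -0.0627, 0.1467]
orientation: [[-0.001, 0.774, 0.633], [0.001, 0.633, -0.774], [-1.0, 0.0, -0.002]]
ft_force: [0.4, 1.0, 0.2]
opening: 0.0449
```

```bash
python3 chk.py w13 .4663,-.0635
python3 - <<'E'
from plan import plan
plan([(.4663,-.0635,.048,39.2,-.1,30)])
E
```

```text
.4663,-.0635 [466.6 -63.6] 129.6 dz 0.3 rms 0.83 2471
now 22.075 [ 0.4658 -0.0623  0.147 ] yaw 39.4 op 0.0454 F [ 0.3  0.1 -0.1]
0.49 0 0.01 0.002 -0.001 0 -0.1;
0.5 0 0.01 0.001 0 0 -0.1;
0.49 0 0 0.002 -0.001 0 -0.1;
0.5 -0.01 0.01 0.001 0 0 -0.1;
--
rows 4 end [ 0.4663 -0.0637  0.048 ]
```

View pics/w13.png

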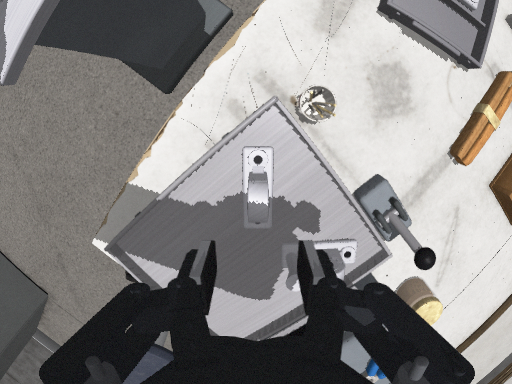

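>>> drive_tool(increments="0.49 0 0.01 0 0 0 -0.1;0.5 0 0.01 0 0 0 -0.1;0.49 0 0 0 0 0 -0.1;0.49 0 0.01 0 0 0 -0.1;0 0 0 0 0 0 -0.1", grip_force=40)

```text
time_s: 22.7
position: [0.4654, -0.0635, 0.0475]
orientation: [[-0.004, 0.772, 0.636], [0.001, 0.636, -0.772], [-1.0, -0.002, -0.003]]
ft_force: [-0.2, 0.8, -0.3]
opening: 0.0385
```

>>> drive_tool(increments="0 0 0 0 0 0 -1;0 0 0 0 0 0 -1;0 0 0 0 0 0 -1;0 0 0 0 0 0 -1", grip_force=40)

```text
time_s: 23.2
position: [0.4682, -0.0645, 0.05]
orientation: [[0.002, 0.773, 0.634], [-0.0, 0.634, -0.773], [-1.0, 0.002, 0.002]]
ft_force: [-0.2, 1.6, 6.3]
opening: 0.0155
```

>>> drive_tool(increments="-0.3 0 0 0 0 0 -1;-0.6 0 0 0 0 0 -1;-0.6 0 0 0 0 0 -1;-0.6 0 0 0 0 0 -1;0 0 0 0 0 0 -1;0 0 0 0 0 0 -1", grip_force=60)

```text
time_s: 23.95
position: [0.4662, -0.0654, 0.1532]
orientation: [[-0.002, 0.773, 0.634], [-0.001, 0.634, -0.773], [-1.0, -0.002, -0.001]]
ft_force: [-0.5, 0.5, -1.4]
opening: 0.0151
```

```bash
python3 held.py w14
python3 - <<'E'
from plan import plan
plan([(.4905,.1893,.152,108.1,-1,40)])
E
```

```text
[ 0.46595835 -0.06528817  0.15282888] op 0.015058228907728056 held off [-0.8567252   0.85671018] dyaw 1.0270930095926736 underside-tcp -0.045303297465068726 (np.float64(0.0018479265446666357), 5796) [ 53.2  24.  -60.5 105.1  23.1  64.5  24. ]
now 24.0 [ 0.466  -0.0653  0.1528] yaw 39.3 op 0.0151 F [-0.8  0.1 -2. ]
0 0.52 -0.52 -0.327 -0.001 0 -1;
0 0.6 -0.42 -0.327 -0.001 0 -1;
0 0.66 -0.32 -0.328 -0.001 0 -1;
0 0.7 -0.2 -0.327 -0.001 0.001 -1;
0 0.72 -0.07 -0.328 0 0 -1;
0.01 0.73 0.05 -0.327 -0.001 0.001 -1;
0 0.71 0.17 -0.328 0 0 -1;
--
rows 7 end [0.4904 0.1893 0.1521]
```

View pics/w14.png

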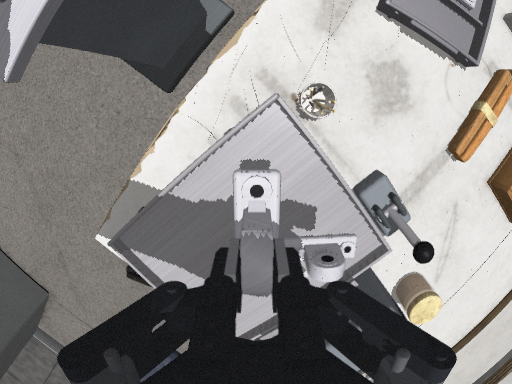

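Joint 3 is at -60.5, fairly near its limit of -72.8. I'll go back to the tote orientation used before, where joint 3 sat near -37.

Run:
```python
from plan import plan
plan([(.4905,.1893,.152,-71.9,-1,40)])
```

```text
now 24.0 [ 0.466  -0.0653  0.1528] yaw 39.3 op 0.0151 F [-0.8  0.1 -2. ]
0 0.3 -0.3 0.309 0 0 -1;
0 0.25 -0.35 0.309 0 0 -1;
0 0.19 -0.38 0.309 0 0 -1;
0 0.12 -0.41 0.309 0 0 -1;
0 0.06 -0.42 0.309 0 0 -1;
0 -0.01 -0.43 0.309 0 0.001 -1;
0 -0.08 -0.42 0.309 0 0 -1;
0 -0.15 -0.4 0.309 0.001 0 -1;
0 -0.21 -0.37 0.309 0.001 0.001 -1;
0.01 -0.26 -0.33 0.309 0 0 -1;
0 -0.32 -0.29 0.309 0.001 0.001 -1;
0.01 -0.35 -0.23 0.309 0 0 -1;
--
rows 12 end [0.4905 0.1891 0.1518]
```

>>> drive_tool(increments="0 0.3 -0.3 0.309 0 0 -1;0 0.25 -0.35 0.309 0 0 -1;0 0.19 -0.38 0.309 0 0 -1;0 0.12 -0.41 0.309 0 0 -1;0 0.06 -0.42 0.309 0 0 -1;0 -0.01 -0.43 0.309 0 0 -1;0 -0.08 -0.42 0.309 0 0 -1;0 -0.15 -0.4 0.309 0 0 -1;0 -0.21 -0.37 0.309 0 0 -1;0 -0.26 -0.33 0.309 0 0 -1;0 -0.32 -0.29 0.309 0 0 -1;0 -0.35 -0.23 0.309 0 0 -1;0 0 0 0 0 0 -1;0 0 0 0 0 0 -1")

```text
time_s: 25.75
position: [0.491, 0.1881, 0.1528]
orientation: [[-0.002, 0.313, -0.95], [-0.002, -0.95, -0.313], [-1.0, 0.001, 0.003]]
ft_force: [0.3, -0.4, -0.6]
opening: 0.015
```

```bash
python3 held.py w15
python3 - <<'E'
from plan import plan
plan([(.4908,.1886,.062,-72.5,-1,30),(.4908,.1886,.0493,-72.5,-1,7)])
E
```

```text
[0.49130362 0.18778759 0.15297242] op 0.014631285481628118 held off [-0.5932222   0.65047605] dyaw 0.32489438589754827 underside-tcp -0.0459268197550286 (np.float64(0.0018361248196198342), 6044) [   4.9   23.5  -36.4   97.4   15.3   64.2 -107.9]
now 25.8 [0.4913 0.1878 0.153 ] yaw -71.9 op 0.0146 F [ 0.5 -0.7 -0.6]
0.45 -0.01 0 0.005 0.001 -0.001 -1;
0.46 0 0 0.005 0.001 0 -1;
0.45 -0.01 0 0.006 0.001 -0.001 -1;
0.46 0 0 0.005 0.001 0 -1;
--
0.13 0 0 0 0 0 -1;
0.12 0 0 0 0 0 -1;
--
rows 6 end [0.4909 0.1886 0.0495]
```

View pics/w15.png

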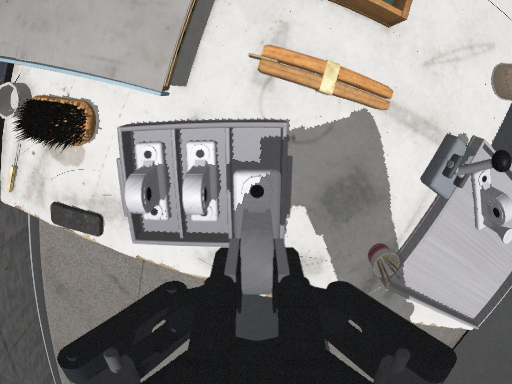

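>>> drive_tool(increments="0.45 0 0 0 0 0 -1;0.46 0 0 0 0 0 -1;0.45 -0.01 0 0 0 0 -1;0.46 0 0 0 0 0 -1;0.12 0 0 0 0 0 -1;0.12 0 0 0 0 0 -1;0 0 0 0 0 0 -1")

```text
time_s: 26.68
position: [0.4917, 0.1897, 0.0511]
orientation: [[0.0, 0.311, -0.95], [0.0, -0.95, -0.311], [-1.0, 0.0, -0.0]]
ft_force: [-1.1, 0.7, -1.0]
opening: 0.015
```

>>> drive_tool(increments="0.03 0 0 0 0 0 -1;0 0 0 0 0 0 -1")

```text
time_s: 26.92
position: [0.4922, 0.1903, 0.0501]
orientation: [[0.002, 0.311, -0.95], [0.0, -0.95, -0.311], [-1.0, 0.0, -0.002]]
ft_force: [-0.6, -0.3, 0.9]
opening: 0.015
```

>>> drive_tool(increments="0.03 0 0 0 0 0 -1;0 0 0 0 0 0 -1")

```text
time_s: 27.18
position: [0.4922, 0.1903, 0.05]
orientation: [[0.002, 0.311, -0.95], [-0.0, -0.95, -0.311], [-1.0, 0.001, -0.002]]
ft_force: [-2.4, -2.6, 10.9]
opening: 0.0148
```

Contact. I'll release, rise and check.

>>> drive_tool(increments="0 0 0 0 0 0 -0.25;0 0 0 0 0 0 -0.25;-0.3 0 0 0 0 0 -0.25;-0.6 0 0 0 0 0 -0.25;-0.7 0 0 0 0 0 -0.25;-0.4 0.3 0.2 0 0 0 -0.25;0 0.8 0.5 0 0 0 -0.25;0 0.8 0.5 0 0 0 -0.25;0 0 0 0 0 0 -0.25;0 0 0 0 0 0 -0.25")

```text
time_s: 28.42
position: [0.4643, 0.0817, 0.1486]
orientation: [[0.001, 0.311, -0.95], [0.001, -0.95, -0.311], [-1.0, -0.0, -0.002]]
ft_force: [0.0, 0.6, 0.4]
opening: 0.032
```

```bash
python3 - <<'E'
from station import optics,monitor
from h import *
s=monitor.get_state();print(s["time_s"],s["position"])
for n in("scene","side","wrist"):
    f=optics.grab_frame(n);np.savez(f"/tmp/{n}9.npz",**f);cv2.imwrite(f"pics/{n}9.png",f["pixels"])
    P=cloud(f).reshape(-1,3)[f["depth"].ravel()>.05]
    T=tl(P,.475,.2368,np.radians(18.1))
    for l,y in((1,-.05),(2,0),(3,.05)):
        m=(np.abs(T[:,0])<.052)&(np.abs(T[:,1]-y)<.019)&(T[:,2]>.009)&(T[:,2]<.07)
        Q=T[m]
        if len(Q)<40: continue
        r=fit(Q,sdf_cast,(0,y,0),zb=.004,zr=(.009,.065),rad=.2)
        print(n,l,(r[0][:2]*1000).round(1),np.degrees(r[0][2]).round(1),"dz",(r[0][3]*1000).round(1),"rms",round(r[1]*1000,2),r[2],"top",np.percentile(Q[:,2],99).round(4))
    Q=P[(np.hypot(P[:,0]-.60,P[:,1]+.003)<.03)&(P[:,2]>.068)&(P[:,2]<.1)]
    if len(Q)>5:
        r=least_squares(lambda v:np.linalg.norm(Q-v,axis=1)-.01,Q.mean(0)-[0,0,.005],loss="soft_l1",f_scale=.001);print("ball",r.x.round(4),len(Q))
E
python3 fitall.py /tmp/scene9.npz /tmp/side9.npz 2>/dev/null| grep -E "raw|cup"
```

```text
28.425 [0.4643113  0.08168242 0.1485803 ]
scene 1 [  1.9 -49.8] 0.9 dz 0.4 rms 1.05 310 top 0.0604
scene 2 [1.5 0.3] 0.1 dz 0.3 rms 1.03 304 top 0.0603
scene 3 [ 2.1 51.4] 0.4 dz 0.2 rms 1.05 292 top 0.0597
ball [ 0.6013 -0.0035  0.0795] 62
side 1 [  0.7 -48.4] -0.1 dz -0.2 rms 1.36 271 top 0.061
side 2 [0.8 1.6] 0.4 dz 0.1 rms 1.28 297 top 0.0603
side 3 [ 0.9 52.8] -0.1 dz -0.3 rms 1.22 335 top 0.0599
ball [ 0.5996 -0.0032  0.0791] 33
wrist 1 [  1.9 -49.1] -0.1 dz 0.4 rms 0.83 3011 top 0.0603
wrist 2 [1.3 0.9] 0.1 dz 0.3 rms 0.82 2842 top 0.0602
wrist 3 [ 1.6 51.9] 0.2 dz 0.3 rms 0.84 2400 top 0.0602
ball [ 0.6012 -0.0028  0.0801] 635
raw xy mm [549.6 -89. ] yaw 40.6 dz 1.0 rms 2.26 353
cup (454.87200927734375, 30.346363067626953) 29.91256332397461 0.5396209695522128
raw xy mm [555.1 -80.7] yaw 42.9 dz 4.0 rms 2.44 245
cup (455.4399719238281, 30.035842895507812) 29.772262573242188 0.5535323563208826
```

View pics/wrist9.png

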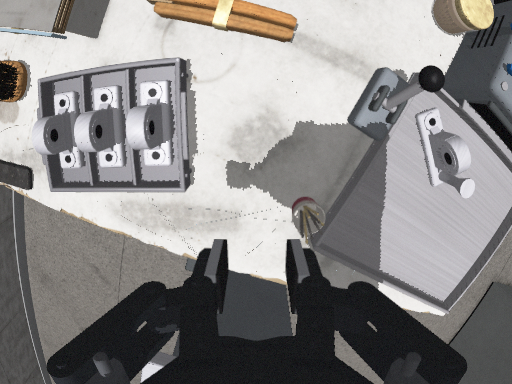

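View pics/scene9.png

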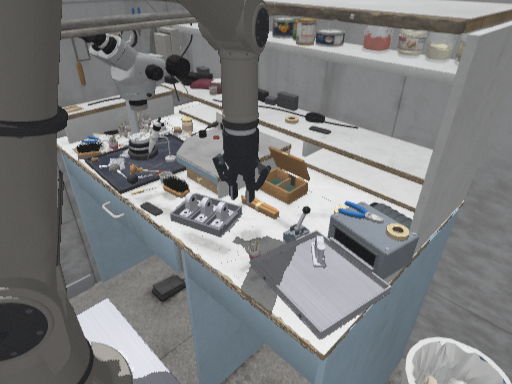

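All three castings stand flat and centred, one per compartment. The lever is over, and the raw casting and the other items are where they were. The gripper is clear, so I'll hand in.

Run:
```python
from station import ticket
print(ticket.job_done())
```

```text
the job is handed in; nothing more can be done
None
```

I pushed the stop lever fully over first, then put the three finished castings into the tote, one in each compartment, and handed the job in at about 28.6 s.

- **Lever:** the ball ended at about (0.601, -0.003, 0.080) m, within about 2 mm of the stopped position. It was still there in all three cameras at the end.
- **Castings:** each stands flat within about 3 mm of its lane centre and within 1° of the lane direction, and none is sitting high off the tote floor.
- **Left alone:** in the final pictures, the raw casting and the items in view look where they were. The highest force I read was about 25 N, while pushing the lever.

**Checks that disagreed:**
- My fit of the raw casting was always poor (2–4 mm residual) because the model has no stub. I confirmed it unmoved by eye and by its position staying the same from each fixed camera.
- The final cup measurement was spoiled by the arm being in view, so I judged the cup by eye.
- The first tote checks after each placing were thrown off by points on the tote walls. A tighter mask fixed that in the final check.

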